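# Go-gauge the guide blocks and pull the short-bored one

### The arm

A 6-joint arm with a two-finger parallel gripper is mounted at the origin on the work surface. World frame = base frame: x ahead of the robot, y to its left, z up, the work surface at z = 0. Lengths are in m, angles in rad, forces in N, time in s.
With the tool pointing down it reaches from about 0.3 to 0.75 m from the base axis. Payload 8.5 kg.
Tool frame: the origin (TCP) lies midway between the tips of the shut fingers; the grasp point (between the pads) lies 19 mm behind it; z points along the fingers, y is the direction in which the jaws open and shut (so a half turn about z gives the same grasp; the last joint's range is limited). The gripper opens to 88 mm and grips with 3 to 60 N. Pads are 18 mm wide; open, the fingers measure 123 mm over their backs; the gripper's body (75 mm by 187 mm) begins 45 mm behind the grasp point.
Start: joints at [-0.215, 0.381, 1.297, -0, 1.464, -0.215], TCP at [0.55, 0, 0.239] pointing down, gripper open.
Joint ranges: [-3.11, 3.11], [-0.89, 2.33], [0.22, 2.48], [-1.42, 4.56], [0.17, 2.85], [-2.88, 2.88]. Speed limits (rad/s): [2.39, 2.39, 3.14, 3.14, 3.14, 3.14].

### API

Orientations are given as a rotation vector (axis times angle).
In Python, from workcell import bot gives the robot as it stands.
- The arm moves only by the tool play_rows, never from a script. Its argument "commands" is a list of rows, each an object with "turn": the turn, a rotation vector about the tool's x, y, z in degrees, a list of three; "delta_pos": the shift along the tool's x, y, z in m, a list of three; "jaw": the opening, from 0 (shut) to 1 (fully open). In form: [{"turn": [wx, wy, wz], "delta_pos": [tx, ty, tz], "jaw": jaw}, ...]. A call has 1 to 5 rows; each row shifts and turns the commanded pose from where the row before left it, along the tool's axes as they then stand; what a row does not reach is not made up. A row lasts 1/12 s, in which the tool goes at most 41.7 mm and 7.16 degrees, less where a joint would pass 70% of its speed; a pose out of reach is approached as far as the arm can. A call is refused whole if a number of a shift passes 0.0417 or a number of a turn 7.16, either way. A call with a gripper value outside its range is refused whole. The fingers move at their own pace and stop on an object; "grip_force" is the grip in N (left out, the last holds). Time passes only in rows, so rows that do not move let the fingers close. It gives the time, the measured TCP pose, the force and the opening at its end, in the units of the state.
- bot.state(): the state, without advancing time (a new reading comes with each control period).
- bot.read_camera(name): name is "scene" or "side" or "wrist"; returns the picture (400x640x3 uint8, red, green, blue); there is no depth.
- bot.camera_params(name): a dict with "fx", "fy", "cx", "cy" (pixels), "R" (3x3) and "t" (3): a world point X has camera coordinates R X + t. Camera axes: x right, y down, z forward; pixel columns grow to the right and rows downward; lengths in m; the calibration is good to about 2 mm. The wrist camera is an equidistant fisheye: a pixel r from the principal point sees the ray r / f radians off the axis. A picture is of the moment at which its call begins: read the wrist's pose just before it. camera_params takes no time and is no camera call; for the wrist camera it gives the pose at the moment of the call.
- bot.finish_job(): hands the job in, once; it reports no verdict.
The state is a dict: "time_s": time; "joint_positions": joint angles; "joint_velocities": joint speeds; "effort": joint torques, N m; "eef_pos": TCP position; "eef_rot": TCP orientation; "ft_force": force on the tool from outside, world axes, zero at the start; "moment": the same for the moment, N m; "finger_gap": finger opening in m.
Only numpy, scipy, OpenCV 4.12 (cv2) and the standard library are available. Lean on these libraries where they do the work, as an engineer would, in place of code of your own. Each camera call takes 0.05 s, during which the arm holds its last target.

### The job

Before the fixture is used, try the go plug gauge in the bore of each of the three white guide blocks standing in the comb, one after the other along the row from the gauge holder's end, easing it gently down until it has passed out through the bottom of the block or stops short. Stand the gauge fully home in its holder again and leave the blocks it passes standing in their nests. Take out the block it does not pass and set it down, not dropped, in the lane of the grey box where an earlier reject stands, upright on its base and square across the lane like that one, and leave everything else alone.

Things in the scene. Friction and masses are not known exactly. Their poses are not given: they have to be found in the camera images.
- fixture: steel fixture, fixed: plate 104 x 264 x 25 mm; origin: centre of its underside, y along the row, z up. Holder at y = -95 mm, nests at y = -10, 35, 80 mm, all x = 0. Upright teeth 12 mm thick (y), 36 long (x), 38 high flank every nest: 15 mm free between blocks, so they can be gripped only over their ends (60 mm apart, 12 mm past the teeth). Rails 5 mm high lie 1.5 mm outside the block ends.
- nest1 (a point): centre of the floor of the first nest, next to the gauge holder, 25 mm above the bench; axes as the fixture's. Under each nest a 26 mm hole goes through the plate, so the gauge can come out below the block
- nest2 (a point): centre of the floor of the middle nest, 25 mm above the bench; axes as the fixture's
- nest3 (a point): centre of the floor of the last nest, farthest from the gauge holder, 25 mm above the bench; axes as the fixture's
- holder (a point): mouth of the gauge holder: centre of the 22 mm hole in the top of the 46 x 46 x 40 mm aluminium holder block, 65 mm above the bench; the hole goes down to the bench
- block_a: white guide block 60 x 30 x 40 mm (x, y, z), 110 g, bore-up in a nest; origin: centre of its underside. Its 21 mm bore opens mid-top. Sound: 21 mm right through. Short: 21 mm for the upper 22 mm, 13 mm below, so the gauge tip stops 18 mm above the underside. Just one of block_a, _b, _c is short; outsides alike, its nest changes: only the gauge tells.
- block_b: as block_a
- block_c: as block_a
- gauge: go plug gauge, 120 mm long, 180 g; origin: centre of its lower tip, z up its axis. Pin 18 mm diameter (tip bevel 1.5 mm) from z = 0 to 50 mm, round dark knurled handle 26 mm diameter from 50 to 120 mm. It starts upright in the holder, handle resting on the holder's top, tip 50 mm below the mouth. Fully down in a sound block the handle rests on the block, tip 10 mm below the block's underside.
- tote: grey box, fixed, 156 x 200 x 52 mm; origin: centre of its underside. Walls, divider, floor 4 mm, all walls 52 mm high. Two lanes 72 mm wide (x), 192 mm long (y), centred at x = -38 and 38 mm. The one at -38 (robot's side) is for rejects; the other holds fixed spacers. A block across the lane has 6 mm free at each end: no room for fingers there, only beside its long faces, 30 mm apart.
- lane (a point): centre of the floor of the reject lane, 4 mm above the bench; x across the lane, y along it. Midway between box and fixture, on the robot side of them, the bench is clear: a block can be stood there to change grip
- old_reject: the earlier reject, a block like the others, standing across the reject lane near its +y end; origin at the centre of its underside, x along its 60 mm; leave it alone
- hex_key: steel hex key lying on the bench, 95 x 28 mm, 8 mm thick, near the bench's robot side; leave alone
- deburrer: hand deburring tool with black handle, 150 mm long along x, 26 mm thick, lying on the bench; leave alone
- screw_tin: round aluminium tin of screws, 70 mm diameter, 28 mm high, standing beyond the fixture and box; leave alone
Things that resemble listed ones, but are neither listed nor needed, are in the scene too. Leave any black or green look-alike of the block_b alone.

How it is judged:
On the way, in this order (a step that is already met when the one before it is completed fails the run):
1. the gauge has been tried in the block in the first nest from the holder: its tip is out through the bottom of a sound block, or down on the step of the short-bored one (within 3.5 mm) (horizontal distance between gauge and nest1 below 0.008 m and (z of gauge in the frame of nest1 below -0.002 m or (horizontal distance between block_b and nest1 below 0.012 m and z of gauge in the frame of nest1 below 0.0215 m))), for 0.1 s.
2. the gauge has been tried in the block in the middle nest from the holder: its tip is out through the bottom of a sound block, or down on the step of the short-bored one (within 3.5 mm) (horizontal distance between gauge and nest2 below 0.008 m and (z of gauge in the frame of nest2 below -0.002 m or (horizontal distance between block_b and nest2 below 0.012 m and z of gauge in the frame of nest2 below 0.0215 m))), for 0.1 s.
3. the gauge has been tried in the block in the last nest from the holder: its tip is out through the bottom of a sound block, or down on the step of the short-bored one (within 3.5 mm) (horizontal distance between gauge and nest3 below 0.008 m and (z of gauge in the frame of nest3 below -0.002 m or (horizontal distance between block_b and nest3 below 0.012 m and z of gauge in the frame of nest3 below 0.0215 m))), for 0.1 s.
At the end, for the whole second after the job is handed in: The short-bored block stands released and still on the floor of the reject lane, upright (6 degrees) and square across it (11 degrees); the gauge stands in its holder, home within 4 mm; the sound blocks stand upright in their nests within 10 mm of where they were (x of block_b in the frame of lane between -0.015 and 0.015 m and y of block_b in the frame of lane between -0.09 and 0.09 m and z of block_b in the frame of lane below 0.004 m and angle between each of block_b, gauge, block_a, block_c's own z axis and vertical below 0.1 rad and angle between the x axis of block_b and the x axis of lane, either way round below 0.2 rad and linear speed of each of block_b, gauge below 0.02 m/s and horizontal distance between gauge and holder below 0.006 m and z of gauge in the frame of holder below -0.046 m and distance of each of block_a, block_c from where it was at the start of the episode below 0.01 m); the robot touches nothing.
It fails at once if a sound block is pulled out of its nest (distance of any of block_a, block_c from where it was at the start of the episode above 0.025 m).
It fails at once if the short-bored block is dropped into the lane (falls faster than 0.45 m/s below the box's rim) (x of block_b in the frame of lane between -0.03 and 0.03 m and y of block_b in the frame of lane between -0.09 and 0.09 m and z of block_b in the frame of lane below 0.04 m and linear speed of block_b above 0.45 m/s).
It fails at once if the gauge is forced: pressed on a block with more than 60 N (contact force between gauge and block_a above 60 N or contact force between gauge and block_b above 60 N or contact force between gauge and block_c above 60 N).
It fails at once if the earlier reject, the hex key, the deburring tool or the tin is shifted by more than 25 mm (distance of any of old_reject, hex_key, deburrer, screw_tin from where it was at the start of the episode above 0.025 m).
It also fails if it takes over 72 s, if anything falls off the work surface, if the arm or the gripper's body presses on something with over 40 N, if the wrist force passes 120 N, or if a joint passes its speed limit or range.

## Working session

There is one attempt and no reset: what is moved stays moved. The work goes in short steps, Python scripts to look and compute and a tool call to move; the robot and the scene stay as the last step left them, time stands still between calls to the robot, and variables do not carry over. Pictures are saved under pics/ and viewed, and the job is handed in when it is done.

Besides the shell and the picture viewer there is one more tool, called after "Call:" as name(argument=value, ...) on one line, values as JSON. play_rows: Moves the arm, as the interface text tells. Its arguments: {"type":"object","properties":{"commands":{"type":"array","items":{"type":"object","properties":{"turn":{"type":"array","items":{"type":"number"}},"delta_pos":{"type":"array","items":{"type":"number"}},"jaw":{"type":"number"}}}},"grip_force":{"type":"number"}},"required":["commands"]}

```bash
mkdir -p pics; ls
python3 - <<'E'
from workcell import bot
import cv2
print(bot.state())
for n in ["scene","side","wrist"]:
    p=bot.camera_params(n); print(n,p)
    cv2.imwrite(f"pics/{n}0.png",bot.read_camera(n)[:,:,::-1])
E
```

```text
pics
{'time_s': 0.0, 'joint_positions': array([-2.15328548e-01,  3.81165426e-01,  1.29822623e+00, -2.08162564e-05,
        1.46357254e+00, -2.15296624e-01]), 'joint_velocities': array([ 3.09904002e-04, -2.90879632e-03, -7.19812827e-05, -2.29494077e-04,
        2.28598533e-03, -5.97981958e-04]), 'effort': array([-6.18006070e-04, -4.37936819e+01, -2.24552107e+01,  7.13253510e-02,
        3.52583989e-02, -8.49877097e-05]), 'eef_pos': array([5.49732660e-01, 3.51376051e-05, 2.38165825e-01]), 'eef_rot': array([-2.22066571e+00, -2.22059980e+00,  1.18967990e-03]), 'ft_force': array([0.68066769, 0.33677884, 0.41697466]), 'moment': array([-0.05850786, -0.02141953, -0.04927839]), 'finger_gap': 0.08824279060525887}
scene {'fx': 390.14830276147, 'fy': 390.14830276147, 'cx': 323.12043482035796, 'cy': 196.96333309214225, 'R': array([[-0.53836109,  0.8426893 ,  0.00648645],
       [ 0.6736373 ,  0.43495966, -0.59751391],
       [-0.50633992, -0.31730873, -0.80183231]]), 't': array([ 0.26331953, -0.33714423,  1.36207709])}
side {'fx': 460.57581750012065, 'fy': 460.57581750012065, 'cx': 320.7206758351637, 'cy': 197.13433690354387, 'R': array([[-0.99064807, -0.13615122, -0.00890196],
       [-0.09613983,  0.74283985, -0.66253006],
       [ 0.09681701, -0.6554783 , -0.74898242]]), 't': array([0.54845708, 0.07908946, 1.08428433])}
wrist {'fx': 309.70691628693146, 'fy': 309.70691628693146, 'cx': 317.46465589472854, 'cy': 201.35541603305532, 'R': array([[ 9.99999526e-01, -8.52151171e-04, -4.69942675e-04],
       [-6.95535616e-04, -9.63615829e-01,  2.67290199e-01],
       [-6.80615856e-04, -2.67289745e-01, -9.63615965e-01]]), 't': array([-0.55181579, -0.03681634,  0.38989456])}
```

View pics/scene0.png

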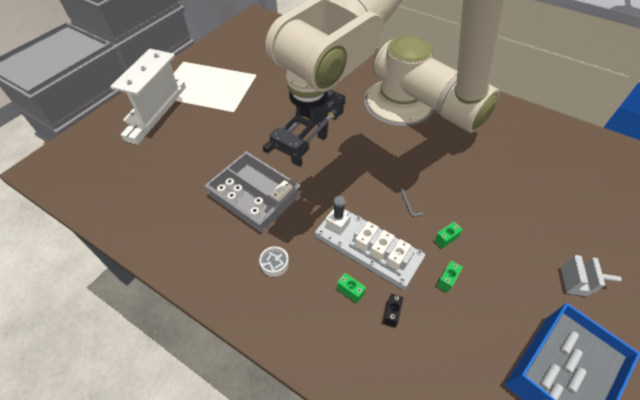

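View pics/side0.png

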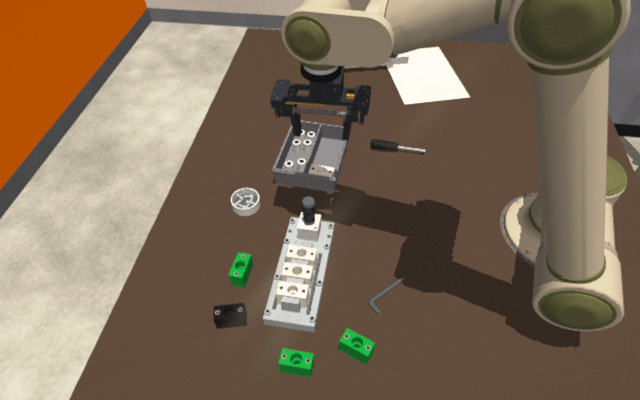

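View pics/wrist0.png

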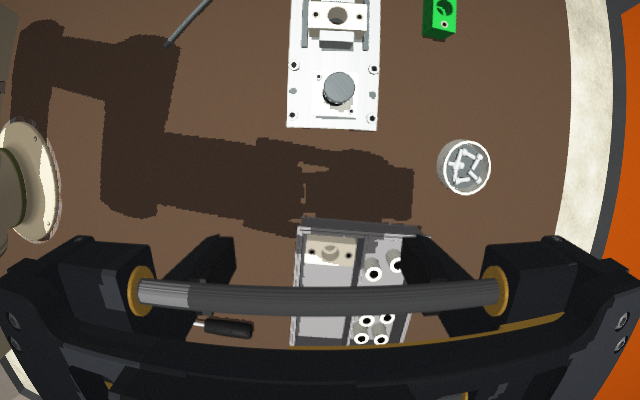

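```bash
cat > h.py <<'E'
import numpy as np, cv2
from workcell import bot
def ray(p,u,v,fish=False):
    x=(u-p['cx'])/p['fx'];y=(v-p['cy'])/p['fy']
    if fish:
        r=np.hypot(x,y); d=np.array([x/r*np.sin(r),y/r*np.sin(r),np.cos(r)]) if r>0 else np.array([0,0,1.])
    else: d=np.array([x,y,1.])
    R=np.array(p['R']);return -R.T@np.array(p['t']), R.T@d
def plane(p,u,v,z,fish=False):
    c,d=ray(p,u,v,fish); return c+d*(z-c[2])/d[2]
def proj(p,X,fish=False):
    c=np.array(p['R'])@X+np.array(p['t'])
    if fish:
        rr=np.hypot(c[0],c[1]);th=np.arctan2(rr,c[2]);return np.array([p['cx']+p['fx']*th*c[0]/rr,p['cy']+p['fy']*th*c[1]/rr])
    return np.array([p['cx']+p['fx']*c[0]/c[2],p['cy']+p['fy']*c[1]/c[2]])
def crop(im,x0,y0,x1,y1,s,name):
    cv2.imwrite(name,cv2.resize(im[y0:y1,x0:x1],None,fx=s,fy=s,interpolation=cv2.INTER_CUBIC))
def st():
    s=bot.state(); print('t',round(s['time_s'],2),'pos',s['eef_pos'].round(4),'rot',s['eef_rot'].round(4),'F',s['ft_force'].round(1),'gap',round(s['finger_gap'],4)); return s
E
python3 - <<'E'
from h import *
a=cv2.imread('pics/scene0.png');crop(a,190,140,440,300,3.2,'pics/sc.png')
a=cv2.imread('pics/side0.png');crop(a,230,110,350,335,2.6,'pics/sd.png')
p=bot.camera_params('wrist')
for n,u,v,z in [('gtop',339,88,.135),('old bore',331,252,.044)]: print(n,plane(p,u,v,z,True))
p=bot.camera_params('scene'); print(plane(p,339.5,201,.135))
p=bot.camera_params('side'); print(plane(p,308.5,201,.135))
E
```

```text
gtop [0.56914719 0.09235026 0.135     ]
old bore [ 0.56822219 -0.09006614  0.044     ]
[0.57130394 0.09797478 0.135     ]
[0.56502097 0.09806236 0.135     ]
```

View pics/sc.png

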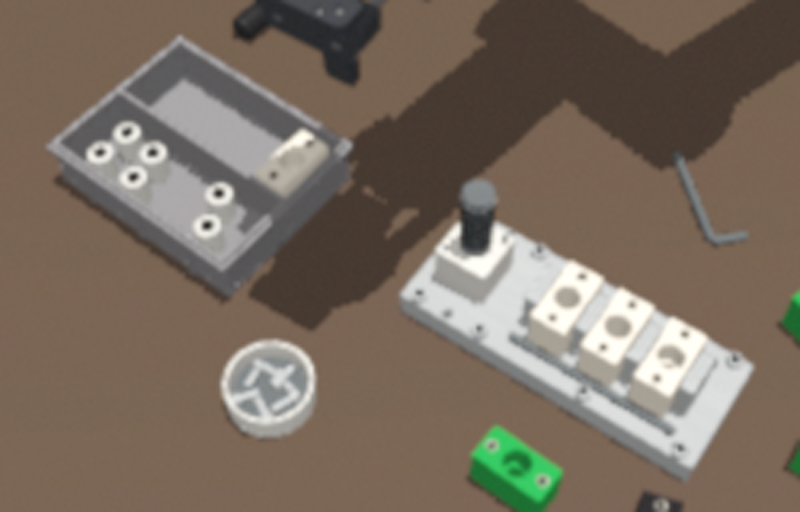

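View pics/sd.png

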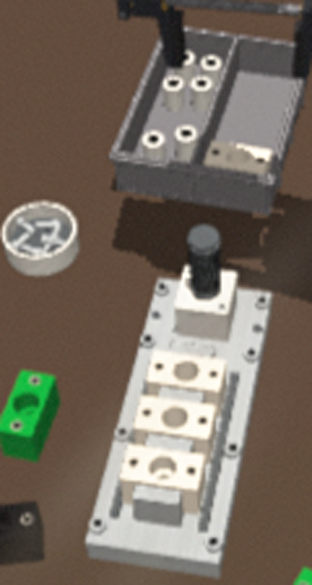

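Call:
play_rows(commands=[{"delta_pos": [0.04, 0.003, 0]}, {"delta_pos": [0.04, 0.003, 0]}, {"delta_pos": [0.04, 0.003, 0]}, {"delta_pos": [0.04, 0.003, 0]}, {"delta_pos": [0.04, 0.003, 0]}])

```text
invalid input
```

Run:
```python
from h import *
st()
import pickle
for k in range(3):
    p=bot.camera_params('wrist'); im=bot.read_camera('wrist')[:,:,::-1]
p=bot.camera_params('wrist');im=bot.read_camera('wrist')[:,:,::-1]
st()
pickle.dump(p,open('w1.pkl','wb'));cv2.imwrite('pics/w1.png',im)
cv2.imwrite('pics/scene1.png',bot.read_camera('scene')[:,:,::-1]);cv2.imwrite('pics/side1.png',bot.read_camera('side')[:,:,::-1])
```

```text
t 0.15 pos [0.5498 0.     0.2383] rot [-2.2208e+00 -2.2209e+00  9.0000e-04] F [-1.  -0.3  0.3] gap 0.0884
t 0.35 pos [0.5499 0.     0.2386] rot [-2.2213e+00 -2.2213e+00  2.0000e-04] F [ 0.3 -0.4  0.1] gap 0.0882
```

View pics/w1.png

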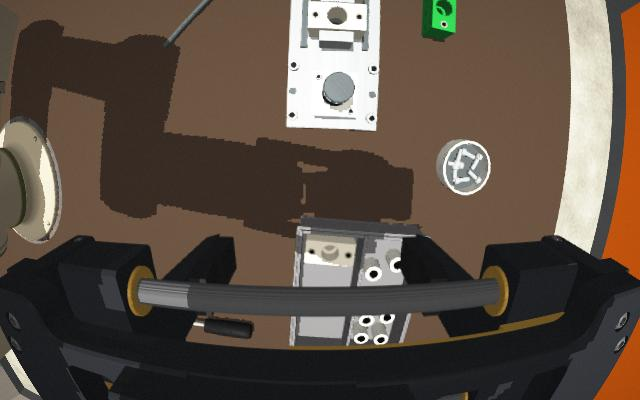

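The picture is unchanged because the call was refused: every row needs all three fields.

Call:
play_rows(commands=[{"turn": [0, 0, 0], "delta_pos": [0.04, 0.003, 0], "jaw": 1}, {"turn": [0, 0, 0], "delta_pos": [0.04, 0.003, 0], "jaw": 1}, {"turn": [0, 0, 0], "delta_pos": [0.04, 0.003, 0], "jaw": 1}, {"turn": [0, 0, 0], "delta_pos": [0.04, 0.003, 0], "jaw": 1}, {"turn": [0, 0, 0], "delta_pos": [0.04, 0.003, 0], "jaw": 1}])

```text
time_s: 0.87
eef_pos: [0.5648, 0.2019, 0.2388]
eef_rot: [2.222, 2.221, 0.0]
ft_force: [0.1, -0.9, -0.1]
finger_gap: 0.088
```

Run:
```python
from h import *
st()
import pickle
cv2.imwrite('pics/scene1.png',bot.read_camera('scene')[:,:,::-1]);cv2.imwrite('pics/side1.png',bot.read_camera('side')[:,:,::-1])
st()
p=bot.camera_params('wrist');im=bot.read_camera('wrist')[:,:,::-1]
st()
pickle.dump(p,open('w1.pkl','wb'));cv2.imwrite('pics/w1.png',im)
```

```text
t 0.87 pos [0.5648 0.2019 0.2388] rot [2.2217e+00 2.2210e+00 1.0000e-04] F [ 0.1 -0.9 -0.1] gap 0.088
t 0.97 pos [0.5644 0.2049 0.2384] rot [-2.2145e+00 -2.2271e+00 -1.2000e-03] F [-0.2 -1.1 -0.2] gap 0.0884
t 1.02 pos [0.5646 0.2024 0.2384] rot [-2.2168e+00 -2.2258e+00  3.0000e-04] F [-0.2 -0.4  0.1] gap 0.0879
```

View pics/w1.png

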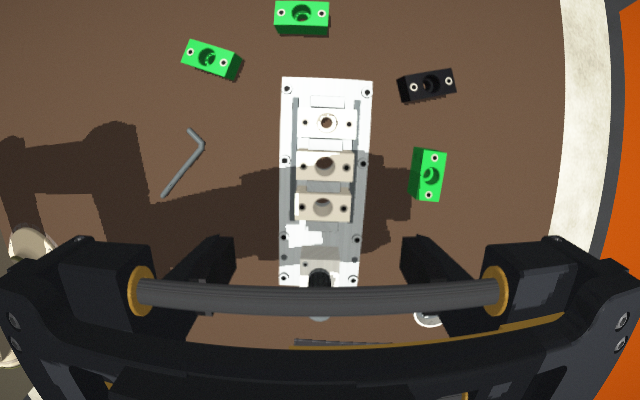

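Run:
```python
from h import *
a=cv2.imread('pics/w1.png');crop(a,260,65,400,320,2.35,'pics/w1c.png'); crop(a,275,100,375,230,4.5,'pics/w1d.png')
a=cv2.imread('pics/scene1.png');crop(a,200,140,440,300,3.3,'pics/sc1.png')
a=cv2.imread('pics/side1.png');crop(a,250,110,350,335,2.6,'pics/sd1.png')
```

```text
(no output)
```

View pics/w1c.png

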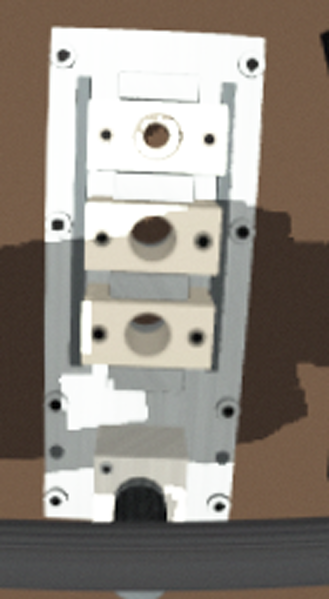

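View pics/w1d.png

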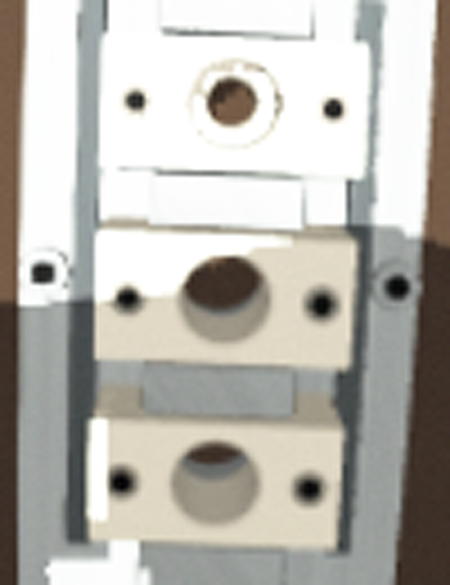

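View pics/sc1.png

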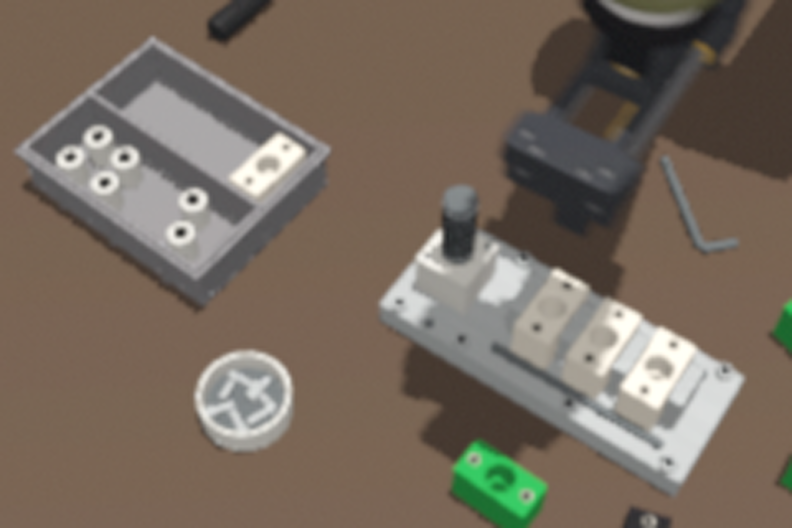

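View pics/sd1.png

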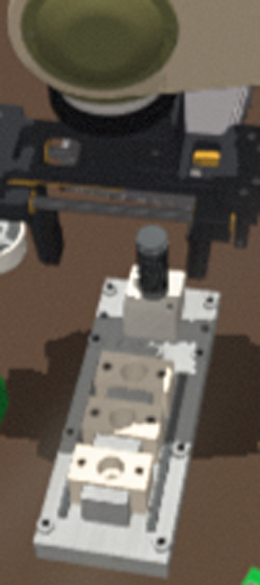

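Run:
```python
from h import *
import pickle
w=pickle.load(open('w1.pkl','rb'));sc=bot.camera_params('scene');sd=bot.camera_params('side')
f=lambda x,y:(275+x/4.5,100+y/4.5)
for k,l in enumerate([[(215,483),(121,482),(310,489)],[(225,299),(128,298),(321,305)],[(234,102),(135,101),(333,108)]]):
    print('nest',k+1,[plane(w,*f(*q),.065,True)[:2].round(4) for q in l])
for k,(a,b) in enumerate([((367.6,233.3),(301.5,253.5)),((383,242.4),(296.9,270.4)),((399.4,252.1),(292.3,289.2))]):
    print('nest',k+1,plane(sc,*a,.065)[:2],plane(sd,*b,.065)[:2])
print('gauge',plane(sc,339.4,200.9,.135),plane(sd,308.1,202.3,.135))
print('oldrej',plane(sc,281.2,189.7,.044))
# tote rim corners in sc1
g=lambda x,y:(200+x/3.3,140+y/3.3)
for q in [(153,42),(20,152),(198,275),(328,150)]: print('rim',plane(sc,*g(*q),.052)[:2])
# plate corners in wrist c (2.35)
h=lambda x,y:(260+x/2.35,65+y/2.35)
for q in [(52,29),(265,38),(57,56),(252,65),(57,225),(243,231),(55,405),(228,411),(56,500),(219,506)]: print('plate',plane(w,*h(*q),.025,True)[:2])
```

```text
nest 1 [array([0.5726, 0.1777]), array([0.55  , 0.1779]), array([0.5955, 0.1763])]
nest 2 [array([0.5745, 0.2223]), array([0.5519, 0.2225]), array([0.5969, 0.2211])]
nest 3 [array([0.5761, 0.2681]), array([0.5536, 0.2682]), array([0.5988, 0.2671])]
nest 1 [0.57286911 0.18312702] [0.56849312 0.1848027 ]
nest 2 [0.57525995 0.22695188] [0.57101448 0.2271296 ]
nest 3 [0.57774695 0.27214353] [0.57263916 0.27134567]
gauge [0.57118017 0.09762046 0.135     ] [0.56529976 0.10176159 0.135     ]
oldrej [ 0.56629025 -0.08717364  0.044     ]
rim [ 0.51584211 -0.24905707]
rim [ 0.67184931 -0.26228934]
rim [ 0.68761519 -0.06414589]
rim [ 0.53211988 -0.04991132]
plate [0.52559014 0.3208317 ]
plate [0.63004093 0.3176811 ]
plate [0.52809517 0.30717416]
plate [0.62365473 0.30373678]
plate [0.52756023 0.22273002]
plate [0.62095323 0.22029148]
plate [0.52421717 0.12615361]
plate [0.61714033 0.12301751]
plate [0.52261709 0.0676431 ]
plate [0.61516965 0.06403015]
```

Call:
play_rows(commands=[{"turn": [0, 0, 0], "delta_pos": [-0.035, 0.001, 0.02], "jaw": 1}, {"turn": [0, 0, 0], "delta_pos": [-0.035, 0.001, 0.02], "jaw": 1}, {"turn": [0, 0, 0], "delta_pos": [-0.035, 0.001, 0.03], "jaw": 1}, {"turn": [0, 0, 0], "delta_pos": [0, 0, 0], "jaw": 1}, {"turn": [0, 0, 0], "delta_pos": [0, 0, 0], "jaw": 1}])

```text
time_s: 1.43
eef_pos: [0.5675, 0.0961, 0.1707]
eef_rot: [-2.224, -2.216, 0.003]
ft_force: [-0.1, 0.0, 1.3]
finger_gap: 0.0883
```

Run:
```python
from h import *
import pickle
st()
p=bot.camera_params('wrist');im=bot.read_camera('wrist')[:,:,::-1]
s=st()
pickle.dump(p,open('w2.pkl','wb'));cv2.imwrite('pics/w2.png',im)
C=-p['R'].T@p['t'];print('cam',C, proj(p,s['eef_pos'],True))
cv2.imwrite('pics/side2.png',bot.read_camera('side')[:,:,::-1]);cv2.imwrite('pics/scene2.png',bot.read_camera('scene')[:,:,::-1])
crop(cv2.imread('pics/side2.png'),220,90,380,330,2.5,'pics/side2c.png')
crop(cv2.imread('pics/scene2.png'),240,120,440,280,4,'pics/scene2c.png')
```

```text
t 1.43 pos [0.5675 0.0961 0.1707] rot [-2.2245 -2.2156  0.003 ] F [-0.1  0.   1.3] gap 0.0883
t 1.48 pos [0.568  0.0973 0.1719] rot [-2.2238e+00 -2.2189e+00 -1.0000e-04] F [ 0.3 -0.  -0. ] gap 0.0883
cam [0.57028496 0.16434807 0.31779974] [314.30517079 250.85408126]
```

View pics/w2.png

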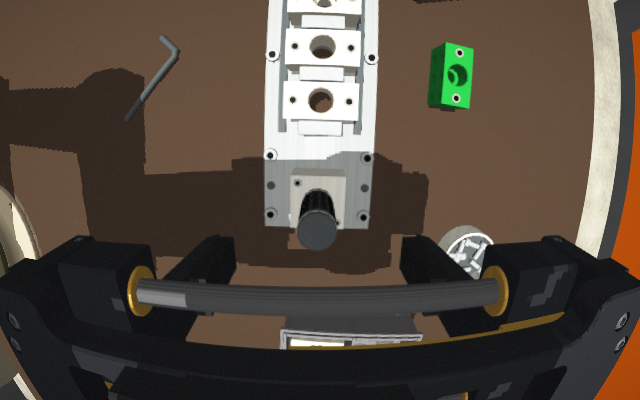

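View pics/side2c.png

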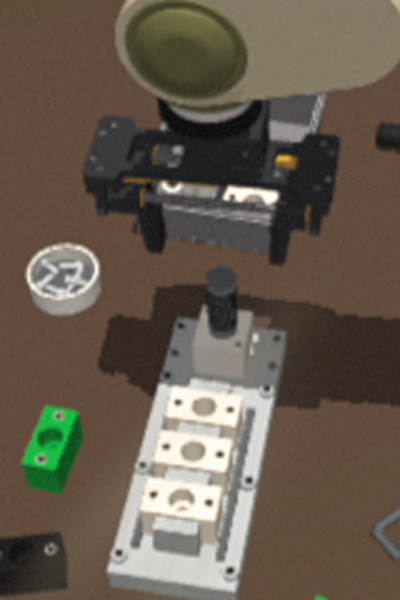

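View pics/scene2c.png

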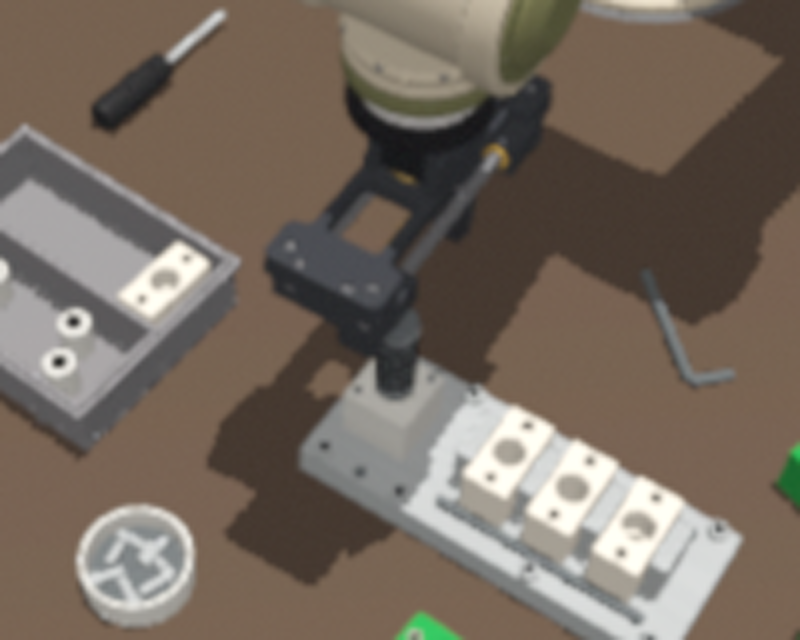

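Run:
```python
from h import *
import pickle
p=pickle.load(open('w2.pkl','rb'))
print(plane(p,317,231,.135,True))
print(plane(p,321,100,.065,True),plane(p,322,47,.065,True))
a=cv2.imread('pics/w2.png');crop(a,200,140,440,280,3.3,'pics/w2c.png')
```

```text
[0.56929644 0.0941776  0.135     ]
[0.57270203 0.17862376 0.065     ] [0.57372216 0.22288409 0.065     ]
```

View pics/w2c.png

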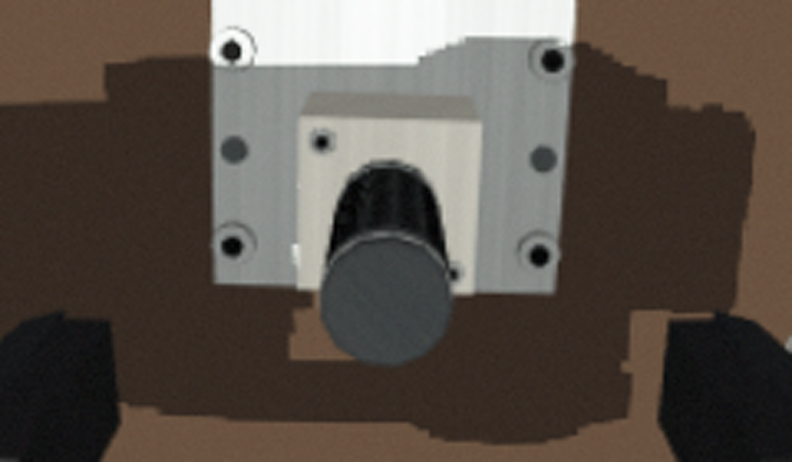

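Call:
play_rows(commands=[{"turn": [0, 0, 0], "delta_pos": [0, 0.001, 0.032], "jaw": 1}, {"turn": [0, 0, 0], "delta_pos": [0, 0, 0.032], "jaw": 1}, {"turn": [0, 0, 0], "delta_pos": [0, 0, 0.03], "jaw": 1}, {"turn": [0, 0, 0], "delta_pos": [0, 0, 0], "jaw": 0.6}, {"turn": [0, 0, 0], "delta_pos": [0, 0, 0], "jaw": 0.4}], grip_force=15)

```text
time_s: 2.0
eef_pos: [0.5689, 0.0991, 0.078]
eef_rot: [-2.22, -2.222, 0.001]
ft_force: [0.3, -0.0, 1.5]
finger_gap: 0.0772
```

Call:
play_rows(commands=[{"turn": [0, 0, 0], "delta_pos": [0, 0, 0], "jaw": 0.35}, {"turn": [0, 0, 0], "delta_pos": [0, 0, 0], "jaw": 0.32}, {"turn": [0, 0, 0], "delta_pos": [0, 0, 0], "jaw": 0.3}, {"turn": [0, 0, 0], "delta_pos": [0, 0, 0], "jaw": 0.28}, {"turn": [0, 0, 0], "delta_pos": [0, 0, 0], "jaw": 0.2}])

```text
time_s: 2.42
eef_pos: [0.5691, 0.0984, 0.0784]
eef_rot: [2.221, 2.221, 0.001]
ft_force: [-0.1, -0.4, 0.6]
finger_gap: 0.044
```

Run:
```python
from h import *
st()
im=bot.read_camera('side')[:,:,::-1];cv2.imwrite('pics/side3.png',im);crop(im,220,90,380,330,2.5,'pics/side3c.png')
st()
```

```text
t 2.42 pos [0.5691 0.0984 0.0784] rot [2.2207e+00 2.2208e+00 1.4000e-03] F [-0.1 -0.4  0.6] gap 0.044
t 2.47 pos [0.5691 0.0984 0.0782] rot [2.221e+00 2.221e+00 1.000e-03] F [ 0.5 -0.8 -0.3] gap 0.0396
```

View pics/side3c.png

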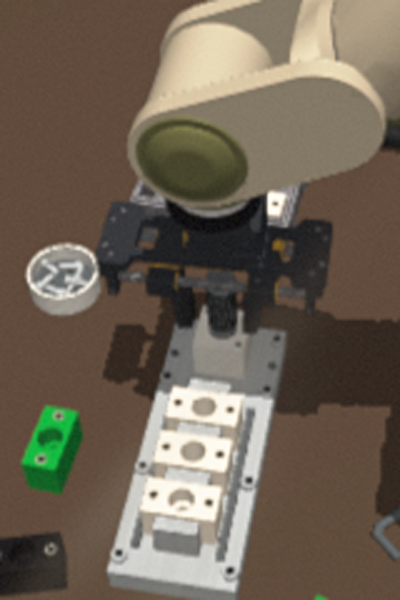

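Call:
play_rows(commands=[{"turn": [0, 0, 0], "delta_pos": [0, 0, 0], "jaw": 0.2}, {"turn": [0, 0, 0], "delta_pos": [0, 0, 0], "jaw": 0.2}, {"turn": [0, 0, 0], "delta_pos": [0, 0, 0], "jaw": 0.2}, {"turn": [0, 0, 0], "delta_pos": [0, 0, 0], "jaw": 0.2}], grip_force=25)

```text
time_s: 2.8
eef_pos: [0.5687, 0.0984, 0.0777]
eef_rot: [-2.221, -2.221, 0.001]
ft_force: [-2.7, -1.2, 2.5]
finger_gap: 0.0244
```

Run:
```python
from h import *
st()
im=bot.read_camera('scene')[:,:,::-1];cv2.imwrite('pics/scene3.png',im);crop(im,270,150,430,280,4,'pics/scene3c.png')
import pickle
p=bot.camera_params('wrist');im=bot.read_camera('wrist')[:,:,::-1]
pickle.dump(p,open('w3.pkl','wb'));cv2.imwrite('pics/w3.png',im)
st()
```

```text
t 2.8 pos [0.5687 0.0984 0.0777] rot [-2.2212e+00 -2.2212e+00  6.0000e-04] F [-2.7 -1.2  2.5] gap 0.0244
t 2.9 pos [0.5687 0.0984 0.0777] rot [-2.2212e+00 -2.2213e+00  6.0000e-04] F [-3.   0.2  3.1] gap 0.0246
```

View pics/w3.png

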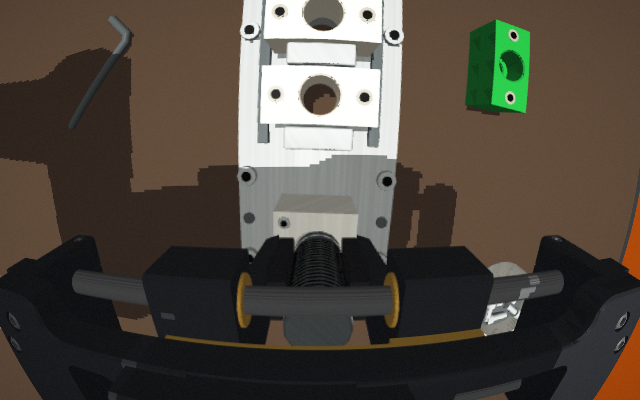

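Call:
play_rows(commands=[{"turn": [0, 0, 0], "delta_pos": [0, 0, -0.01], "jaw": 0.2}, {"turn": [0, 0, 0], "delta_pos": [0, 0, -0.018], "jaw": 0.2}, {"turn": [0, 0, 0], "delta_pos": [0, 0, -0.018], "jaw": 0.2}, {"turn": [0, 0, 0], "delta_pos": [0, 0, -0.018], "jaw": 0.2}, {"turn": [0, 0, 0], "delta_pos": [0, 0, 0], "jaw": 0.2}], grip_force=30)

```text
time_s: 3.32
eef_pos: [0.5705, 0.0984, 0.1453]
eef_rot: [2.218, 2.218, 0.007]
ft_force: [0.7, 0.4, -0.6]
finger_gap: 0.0243
```

Run:
```python
from h import *
st()
for n in ('scene','side'):
    im=bot.read_camera(n)[:,:,::-1];cv2.imwrite(f'pics/{n}4.png',im)
st()
crop(cv2.imread('pics/side4.png'),240,120,360,320,3,'pics/side4c.png')
crop(cv2.imread('pics/scene4.png'),290,150,430,280,4,'pics/scene4c.png')
```

```text
t 3.32 pos [0.5705 0.0984 0.1453] rot [2.2179 2.2181 0.0073] F [ 0.7  0.4 -0.6] gap 0.0243
t 3.42 pos [0.569  0.0984 0.1418] rot [2.2209e+00 2.2210e+00 1.1000e-03] F [ 0.4 -0.4 -1.6] gap 0.0243
```

View pics/side4c.png

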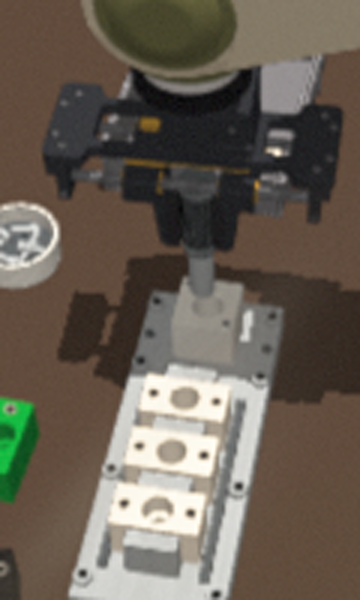

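View pics/scene4c.png

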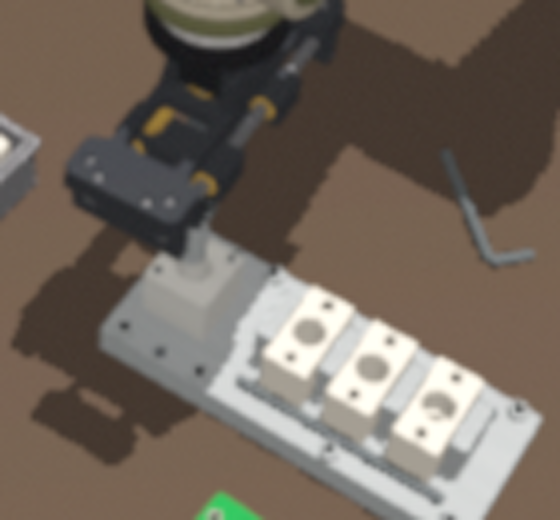

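Call:
play_rows(commands=[{"turn": [0, 0, 0], "delta_pos": [0.028, 0.001, 0], "jaw": 0.2}, {"turn": [0, 0, 0], "delta_pos": [0.03, 0.001, 0], "jaw": 0.2}, {"turn": [0, 0, 0], "delta_pos": [0.027, 0.001, 0], "jaw": 0.2}, {"turn": [0, 0, 0], "delta_pos": [0, 0, 0], "jaw": 0.2}, {"turn": [0, 0, 0], "delta_pos": [0, 0, 0], "jaw": 0.2}])

```text
time_s: 3.83
eef_pos: [0.5712, 0.1843, 0.1401]
eef_rot: [-2.218, -2.223, 0.003]
ft_force: [-0.1, 0.1, -1.2]
finger_gap: 0.0242
```

Run:
```python
from h import *
st()
for n in ('scene','side'):
    im=bot.read_camera(n)[:,:,::-1];cv2.imwrite(f'pics/{n}5.png',im)
st()
crop(cv2.imread('pics/side5.png'),260,170,350,310,4.2,'pics/side5c.png')
crop(cv2.imread('pics/scene5.png'),320,180,420,280,6,'pics/scene5c.png')
```

```text
t 3.83 pos [0.5712 0.1843 0.1401] rot [-2.218  -2.2229  0.0031] F [-0.1  0.1 -1.2] gap 0.0242
t 3.93 pos [0.5716 0.1828 0.1406] rot [-2.221  -2.2206  0.0025] F [ 0.  -0.3 -1.9] gap 0.0242
```

View pics/side5c.png

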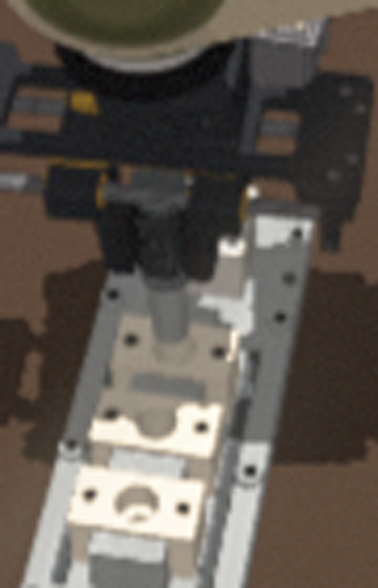

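View pics/scene5c.png

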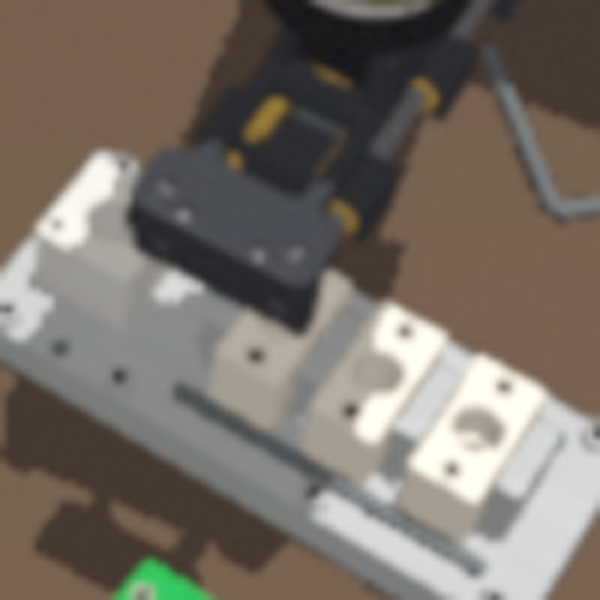

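Run:
```python
from h import *
sd=bot.camera_params('side')
a=proj(sd,np.array([.5685,.184,.0777]));b=proj(sd,np.array([.5685,.184,.065]));c=proj(sd,np.array([.5685,.184,.12]))
d=proj(sd,np.array([.5785,.184,.065]));e=proj(sd,np.array([.5685,.194,.065]))
print(a,b,c,'dx10',d-b,'dy10',e-b)
im=cv2.imread('pics/side5.png')
im2=cv2.convertScaleAbs(im,alpha=1.6,beta=-30)
crop(im2,278,215,322,275,11,'pics/side5d.png')
```

```text
[301.3151237  249.70641015] [301.55909217 253.18595802] [300.4664975  237.60306147] dx10 [-4.67984407 -0.51190912] dy10 [-0.7812109   3.93236413]
```

View pics/side5d.png

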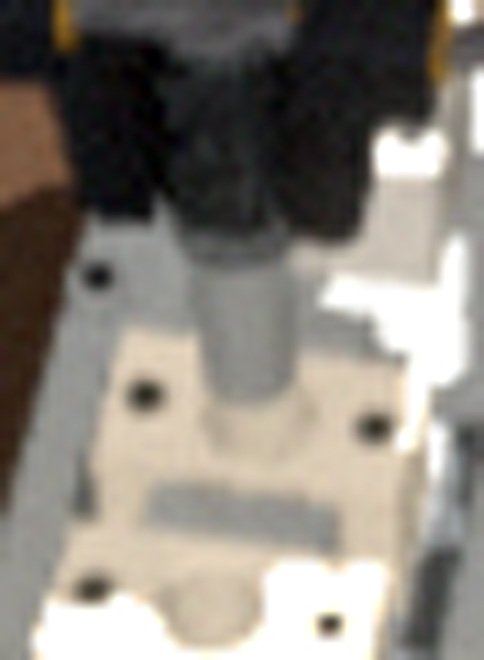

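Call:
play_rows(commands=[{"turn": [0, 0, 0], "delta_pos": [0, -0.0013, 0.003], "jaw": 0.2}, {"turn": [0, 0, 0], "delta_pos": [0, 0, 0.004], "jaw": 0.2}, {"turn": [0, 0, 0], "delta_pos": [0, 0, 0.004], "jaw": 0.2}, {"turn": [0, 0, 0], "delta_pos": [0, 0, 0.003], "jaw": 0.2}, {"turn": [0, 0, 0], "delta_pos": [0, 0, 0.002], "jaw": 0.2}], grip_force=22)

```text
time_s: 4.35
eef_pos: [0.5704, 0.183, 0.125]
eef_rot: [-2.222, -2.221, 0.001]
ft_force: [-0.3, 0.0, -1.1]
finger_gap: 0.0243
```

Run:
```python
from h import *
st()
im=bot.read_camera('side')[:,:,::-1];cv2.imwrite(f'pics/side6.png',im)
st()
im2=cv2.convertScaleAbs(im,alpha=1.6,beta=-30)
crop(im2,278,215,322,275,11,'pics/side6d.png')
```

```text
t 4.35 pos [0.5704 0.183  0.125 ] rot [-2.2216e+00 -2.2205e+00  1.0000e-03] F [-0.3  0.  -1.1] gap 0.0243
t 4.4 pos [0.5704 0.1831 0.1248] rot [-2.2213e+00 -2.2205e+00  1.5000e-03] F [ 0.  -0.8 -1.4] gap 0.0243
```

View pics/side6d.png

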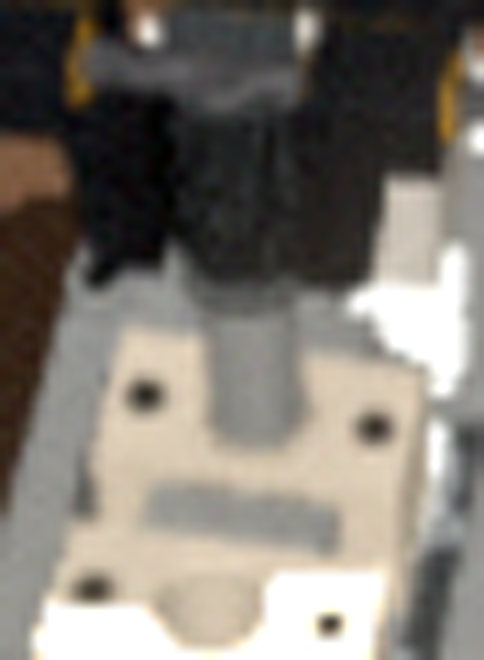

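Call:
play_rows(commands=[{"turn": [0, 0, 0], "delta_pos": [0, 0, 0.005], "jaw": 0.2}, {"turn": [0, 0, 0], "delta_pos": [0, 0, 0.005], "jaw": 0.2}, {"turn": [0, 0, 0], "delta_pos": [0, 0, 0.004], "jaw": 0.2}, {"turn": [0, 0, 0], "delta_pos": [0, 0, 0.002], "jaw": 0.2}, {"turn": [0, 0, 0], "delta_pos": [0, 0, 0.001], "jaw": 0.2}])

```text
time_s: 4.82
eef_pos: [0.5704, 0.1834, 0.1081]
eef_rot: [-2.221, -2.221, 0.001]
ft_force: [0.8, -0.4, -1.8]
finger_gap: 0.0241
```

Call:
play_rows(commands=[{"turn": [0, 0, 0], "delta_pos": [0, 0, 0.001], "jaw": 0.2}, {"turn": [0, 0, 0], "delta_pos": [0, 0, 0.001], "jaw": 0.2}, {"turn": [0, 0, 0], "delta_pos": [0, 0, 0.001], "jaw": 0.2}, {"turn": [0, 0, 0], "delta_pos": [0, 0, 0.001], "jaw": 0.2}])

```text
time_s: 5.15
eef_pos: [0.5706, 0.1834, 0.1047]
eef_rot: [2.221, 2.221, 0.0]
ft_force: [0.5, 0.3, -1.2]
finger_gap: 0.0244
```

Call:
play_rows(commands=[{"turn": [0, 0, 0], "delta_pos": [0, 0, 0.002], "jaw": 0.2}, {"turn": [0, 0, 0], "delta_pos": [0, 0, 0.002], "jaw": 0.2}, {"turn": [0, 0, 0], "delta_pos": [0, 0, 0.003], "jaw": 0.2}])

```text
time_s: 5.4
eef_pos: [0.5706, 0.1834, 0.0976]
eef_rot: [2.221, 2.221, 0.0]
ft_force: [0.0, 0.9, -1.4]
finger_gap: 0.0245
```

Call:
play_rows(commands=[{"turn": [0, 0, 0], "delta_pos": [0, 0, 0.005], "jaw": 0.2}, {"turn": [0, 0, 0], "delta_pos": [0, 0, 0.005], "jaw": 0.2}, {"turn": [0, 0, 0], "delta_pos": [0, 0, 0.004], "jaw": 0.2}, {"turn": [0, 0, 0], "delta_pos": [0, 0, 0.002], "jaw": 0.2}, {"turn": [0, 0, 0], "delta_pos": [0, 0, 0], "jaw": 0.2}])

```text
time_s: 5.82
eef_pos: [0.5704, 0.1833, 0.0809]
eef_rot: [-2.221, -2.221, 0.001]
ft_force: [0.5, 0.3, -2.0]
finger_gap: 0.0243
```

Run:
```python
from h import *
im=bot.read_camera('side')[:,:,::-1];cv2.imwrite(f'pics/side7.png',im)
st()
im2=cv2.convertScaleAbs(im,alpha=1.6,beta=-30)
crop(im2,270,200,330,275,8,'pics/side7d.png')
```

```text
t 5.87 pos [0.5705 0.1834 0.0814] rot [-2.2212e+00 -2.2212e+00  6.0000e-04] F [-0.2 -0.3 -1. ] gap 0.0245
```

View pics/side7d.png

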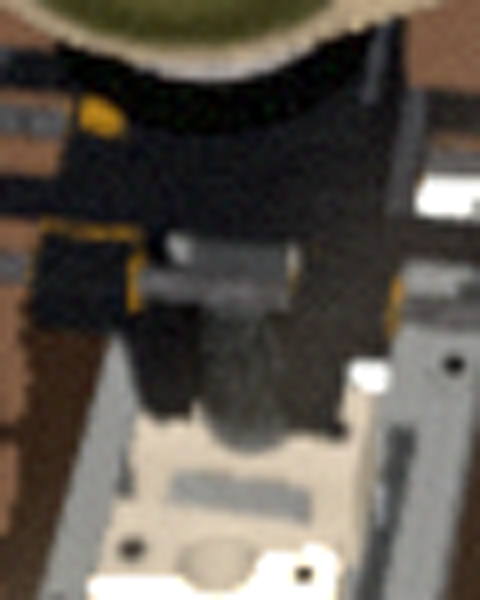

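Call:
play_rows(commands=[{"turn": [0, 0, 0], "delta_pos": [0, 0, -0.018], "jaw": 0.2}, {"turn": [0, 0, 0], "delta_pos": [0, 0, -0.022], "jaw": 0.2}, {"turn": [0, 0, 0], "delta_pos": [0, 0, -0.018], "jaw": 0.2}, {"turn": [0, 0, 0], "delta_pos": [0, 0, 0], "jaw": 0.2}])

```text
time_s: 6.2
eef_pos: [0.5721, 0.1836, 0.1434]
eef_rot: [2.218, 2.218, 0.009]
ft_force: [0.0, 0.6, -1.2]
finger_gap: 0.0241
```

Call:
play_rows(commands=[{"turn": [0, 0, 0], "delta_pos": [0.015, 0.0006, 0], "jaw": 0.2}, {"turn": [0, 0, 0], "delta_pos": [0.018, 0.0006, 0], "jaw": 0.2}, {"turn": [0, 0, 0], "delta_pos": [0.012, 0.0005, 0], "jaw": 0.2}, {"turn": [0, 0, 0], "delta_pos": [0, 0, 0], "jaw": 0.2}, {"turn": [0, 0, 0], "delta_pos": [0, 0, 0], "jaw": 0.2}])

```text
time_s: 6.62
eef_pos: [0.572, 0.2285, 0.1389]
eef_rot: [-2.22, -2.223, 0.001]
ft_force: [0.4, 1.0, -1.7]
finger_gap: 0.0245
```

Run:
```python
from h import *
st()
im=bot.read_camera('side')[:,:,::-1];cv2.imwrite(f'pics/side8.png',im)
st()
im2=cv2.convertScaleAbs(im,alpha=1.5,beta=-30)
crop(im2,275,225,319,285,10,'pics/side8d.png')
```

```text
t 6.62 pos [0.572  0.2285 0.1389] rot [-2.2199e+00 -2.2226e+00  1.5000e-03] F [ 0.4  1.  -1.7] gap 0.0245
t 6.67 pos [0.5721 0.228  0.139 ] rot [-2.2209e+00 -2.2217e+00  1.5000e-03] F [ 0.3 -0.  -1.5] gap 0.0246
```

View pics/side8d.png

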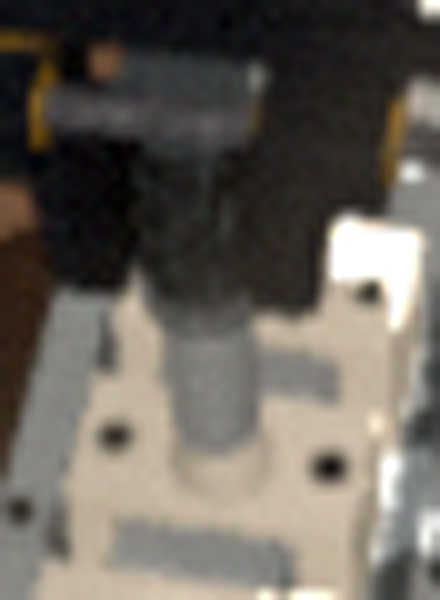

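Call:
play_rows(commands=[{"turn": [0, 0, 0], "delta_pos": [0, 0, 0.004], "jaw": 0.2}, {"turn": [0, 0, 0], "delta_pos": [0, 0, 0.004], "jaw": 0.2}, {"turn": [0, 0, 0], "delta_pos": [0, 0, 0.003], "jaw": 0.2}, {"turn": [0, 0, 0], "delta_pos": [0, 0, 0.003], "jaw": 0.2}, {"turn": [0, 0, 0], "delta_pos": [0, 0, 0.002], "jaw": 0.2}])

```text
time_s: 7.08
eef_pos: [0.5722, 0.2281, 0.123]
eef_rot: [-2.222, -2.221, 0.001]
ft_force: [-0.0, -0.7, -0.6]
finger_gap: 0.0245
```

Call:
play_rows(commands=[{"turn": [0, 0, 0], "delta_pos": [0, 0, 0.004], "jaw": 0.2}, {"turn": [0, 0, 0], "delta_pos": [0, 0, 0.004], "jaw": 0.2}, {"turn": [0, 0, 0], "delta_pos": [0, 0, 0.004], "jaw": 0.2}, {"turn": [0, 0, 0], "delta_pos": [0, 0, 0.002], "jaw": 0.2}, {"turn": [0, 0, 0], "delta_pos": [0, 0, 0.001], "jaw": 0.2}])

```text
time_s: 7.5
eef_pos: [0.5721, 0.2283, 0.1081]
eef_rot: [-2.221, -2.221, 0.001]
ft_force: [-0.2, 0.1, -1.3]
finger_gap: 0.0242
```

Call:
play_rows(commands=[{"turn": [0, 0, 0], "delta_pos": [0, 0, 0.001], "jaw": 0.2}, {"turn": [0, 0, 0], "delta_pos": [0, 0, 0.001], "jaw": 0.2}, {"turn": [0, 0, 0], "delta_pos": [0, 0, 0.001], "jaw": 0.2}, {"turn": [0, 0, 0], "delta_pos": [0, 0, 0.001], "jaw": 0.2}, {"turn": [0, 0, 0], "delta_pos": [0, 0, 0.001], "jaw": 0.2}])

```text
time_s: 7.92
eef_pos: [0.5723, 0.2284, 0.1036]
eef_rot: [2.221, 2.221, 0.0]
ft_force: [-0.1, 0.0, -1.6]
finger_gap: 0.0242
```

Call:
play_rows(commands=[{"turn": [0, 0, 0], "delta_pos": [0, 0, 0.001], "jaw": 0.2}, {"turn": [0, 0, 0], "delta_pos": [0, 0, 0.002], "jaw": 0.2}, {"turn": [0, 0, 0], "delta_pos": [0, 0, 0.003], "jaw": 0.2}])

```text
time_s: 8.17
eef_pos: [0.5724, 0.2284, 0.0976]
eef_rot: [2.221, 2.221, 0.001]
ft_force: [0.6, -0.7, -2.6]
finger_gap: 0.0247
```

Call:
play_rows(commands=[{"turn": [0, 0, 0], "delta_pos": [0, 0, 0.005], "jaw": 0.2}, {"turn": [0, 0, 0], "delta_pos": [0, 0, 0.005], "jaw": 0.2}, {"turn": [0, 0, 0], "delta_pos": [0, 0, 0.004], "jaw": 0.2}, {"turn": [0, 0, 0], "delta_pos": [0, 0, 0.002], "jaw": 0.2}, {"turn": [0, 0, 0], "delta_pos": [0, 0, 0], "jaw": 0.2}])

```text
time_s: 8.58
eef_pos: [0.572, 0.2283, 0.0809]
eef_rot: [-2.221, -2.221, 0.002]
ft_force: [-0.3, -0.6, -1.4]
finger_gap: 0.0241
```

Call:
play_rows(commands=[{"turn": [0, 0, 0], "delta_pos": [0, 0, 0], "jaw": 0.2}, {"turn": [0, 0, 0], "delta_pos": [0, 0, -0.018], "jaw": 0.2}, {"turn": [0, 0, 0], "delta_pos": [0, 0, -0.022], "jaw": 0.2}, {"turn": [0, 0, 0], "delta_pos": [0, 0, -0.018], "jaw": 0.2}, {"turn": [0, 0, 0], "delta_pos": [0, 0, 0], "jaw": 0.2}])

```text
time_s: 9.0
eef_pos: [0.5738, 0.2288, 0.1435]
eef_rot: [2.218, 2.219, 0.009]
ft_force: [0.7, 0.5, -0.2]
finger_gap: 0.0244
```

Call:
play_rows(commands=[{"turn": [0, 0, 0], "delta_pos": [0.015, 0.0006, 0], "jaw": 0.2}, {"turn": [0, 0, 0], "delta_pos": [0.018, 0.0006, 0], "jaw": 0.2}, {"turn": [0, 0, 0], "delta_pos": [0.012, 0.0005, 0], "jaw": 0.2}, {"turn": [0, 0, 0], "delta_pos": [0, 0, 0], "jaw": 0.2}, {"turn": [0, 0, 0], "delta_pos": [0, 0, 0], "jaw": 0.2}])

```text
time_s: 9.42
eef_pos: [0.5735, 0.2739, 0.1385]
eef_rot: [-2.219, -2.223, 0.002]
ft_force: [-0.1, -0.8, -1.9]
finger_gap: 0.0246
```

Run:
```python
from h import *
st()
im=bot.read_camera('side')[:,:,::-1];cv2.imwrite(f'pics/side9.png',im)
st()
im2=cv2.convertScaleAbs(im,alpha=1.3,beta=-20)
crop(im2,270,240,314,300,10,'pics/side9d.png')
```

```text
t 9.42 pos [0.5735 0.2739 0.1385] rot [-2.2194 -2.2226  0.0024] F [-0.1 -0.8 -1.9] gap 0.0246
t 9.47 pos [0.5737 0.2733 0.1388] rot [-2.2205e+00 -2.2218e+00  2.1000e-03] F [-0.3 -0.4 -1.8] gap 0.0248
```

View pics/side9d.png

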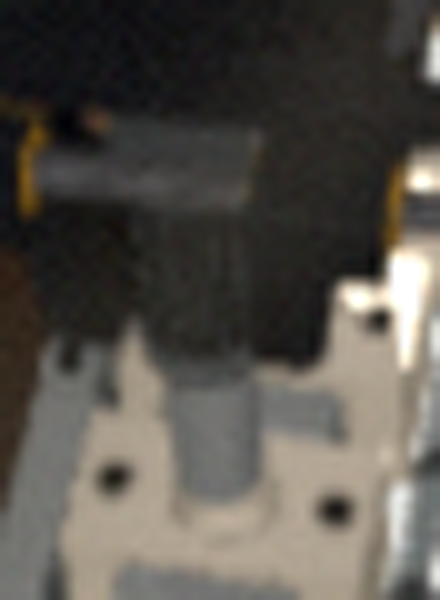

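Call:
play_rows(commands=[{"turn": [0, 0, 0], "delta_pos": [0, 0, 0.004], "jaw": 0.2}, {"turn": [0, 0, 0], "delta_pos": [0, 0, 0.004], "jaw": 0.2}, {"turn": [0, 0, 0], "delta_pos": [0, 0, 0.003], "jaw": 0.2}, {"turn": [0, 0, 0], "delta_pos": [0, 0, 0.003], "jaw": 0.2}, {"turn": [0, 0, 0], "delta_pos": [0, 0, 0.002], "jaw": 0.2}])

```text
time_s: 9.88
eef_pos: [0.5739, 0.2731, 0.1231]
eef_rot: [-2.222, -2.221, 0.001]
ft_force: [-0.6, 0.5, -2.0]
finger_gap: 0.0245
```

Call:
play_rows(commands=[{"turn": [0, 0, 0], "delta_pos": [0, 0, 0.004], "jaw": 0.2}, {"turn": [0, 0, 0], "delta_pos": [0, 0, 0.004], "jaw": 0.2}, {"turn": [0, 0, 0], "delta_pos": [0, 0, 0.003], "jaw": 0.2}, {"turn": [0, 0, 0], "delta_pos": [0, 0, 0.002], "jaw": 0.2}, {"turn": [0, 0, 0], "delta_pos": [0, 0, 0.001], "jaw": 0.2}])

```text
time_s: 10.3
eef_pos: [0.5739, 0.2734, 0.1092]
eef_rot: [-2.221, -2.221, 0.001]
ft_force: [0.1, -0.0, -0.9]
finger_gap: 0.024
```

Call:
play_rows(commands=[{"turn": [0, 0, 0], "delta_pos": [0, 0, 0.0007], "jaw": 0.2}, {"turn": [0, 0, 0], "delta_pos": [0, 0, 0.0007], "jaw": 0.2}])

```text
time_s: 10.47
eef_pos: [0.5741, 0.2734, 0.1083]
eef_rot: [2.221, 2.221, 0.0]
ft_force: [0.2, -0.8, -1.0]
finger_gap: 0.0245
```

Call:
play_rows(commands=[{"turn": [0, 0, 0], "delta_pos": [0, 0, 0.0007], "jaw": 0.2}, {"turn": [0, 0, 0], "delta_pos": [0, 0, 0.0007], "jaw": 0.2}])

```text
time_s: 10.63
eef_pos: [0.574, 0.2734, 0.1069]
eef_rot: [2.221, 2.221, 0.0]
ft_force: [0.1, 0.6, -1.0]
finger_gap: 0.0241
```

Call:
play_rows(commands=[{"turn": [0, 0, 0], "delta_pos": [0, 0, 0.0005], "jaw": 0.2}, {"turn": [0, 0, 0], "delta_pos": [0, 0, 0], "jaw": 0.2}])

```text
time_s: 10.8
eef_pos: [0.574, 0.2734, 0.1063]
eef_rot: [-2.221, -2.221, 0.0]
ft_force: [-0.3, 0.1, -1.5]
finger_gap: 0.0244
```

Call:
play_rows(commands=[{"turn": [0, 0, 0], "delta_pos": [0, 0, 0.0005], "jaw": 0.2}, {"turn": [0, 0, 0], "delta_pos": [0, 0, 0.0005], "jaw": 0.2}])

```text
time_s: 10.97
eef_pos: [0.5741, 0.2734, 0.1057]
eef_rot: [2.221, 2.221, 0.001]
ft_force: [-1.8, -0.1, 4.1]
finger_gap: 0.0244
```

Call:
play_rows(commands=[{"turn": [0, 0, 0], "delta_pos": [0, 0, 0.0005], "jaw": 0.2}, {"turn": [0, 0, 0], "delta_pos": [0, 0, 0.0005], "jaw": 0.2}])

```text
time_s: 11.13
eef_pos: [0.5742, 0.2735, 0.1055]
eef_rot: [2.221, 2.221, 0.002]
ft_force: [-3.5, -0.6, 10.5]
finger_gap: 0.0244
```

Call:
play_rows(commands=[{"turn": [0, 0, 0], "delta_pos": [0, 0, 0.0005], "jaw": 0.2}, {"turn": [0, 0, 0], "delta_pos": [0, 0, 0.0005], "jaw": 0.2}])

```text
time_s: 11.3
eef_pos: [0.5743, 0.2736, 0.1054]
eef_rot: [2.22, 2.221, 0.003]
ft_force: [-4.9, -1.1, 15.8]
finger_gap: 0.024
```

Call:
play_rows(commands=[{"turn": [0, 0, 0], "delta_pos": [0, 0, -0.01], "jaw": 0.2}, {"turn": [0, 0, 0], "delta_pos": [0, 0, -0.016], "jaw": 0.2}, {"turn": [0, 0, 0], "delta_pos": [0, 0, -0.014], "jaw": 0.2}, {"turn": [0, 0, 0], "delta_pos": [-0.025, -0.001, 0], "jaw": 0.2}, {"turn": [0, 0, 0], "delta_pos": [-0.035, -0.0012, 0], "jaw": 0.2}])

```text
time_s: 11.72
eef_pos: [0.5719, 0.2147, 0.1443]
eef_rot: [2.217, 2.225, 0.004]
ft_force: [1.0, -0.3, -2.0]
finger_gap: 0.0243
```

Call:
play_rows(commands=[{"turn": [0, 0, 0], "delta_pos": [-0.035, -0.0013, 0], "jaw": 0.2}, {"turn": [0, 0, 0], "delta_pos": [-0.035, -0.0013, 0], "jaw": 0.2}, {"turn": [0, 0, 0], "delta_pos": [-0.03, -0.001, 0], "jaw": 0.2}, {"turn": [0, 0, 0], "delta_pos": [-0.015, -0.0007, 0], "jaw": 0.2}, {"turn": [0, 0, 0], "delta_pos": [0, 0, 0], "jaw": 0.2}])

```text
time_s: 12.13
eef_pos: [0.5676, 0.0954, 0.1436]
eef_rot: [2.225, 2.217, -0.001]
ft_force: [0.3, -0.5, -1.3]
finger_gap: 0.0245
```

Call:
play_rows(commands=[{"turn": [0, 0, 0], "delta_pos": [0, 0, 0], "jaw": 0.2}, {"turn": [0, 0, 0], "delta_pos": [0, 0, 0], "jaw": 0.2}])

```text
time_s: 12.3
eef_pos: [0.5675, 0.0992, 0.1435]
eef_rot: [-2.221, -2.222, -0.001]
ft_force: [-0.1, 0.2, -1.5]
finger_gap: 0.0242
```

Run:
```python
from h import *
st()
im=bot.read_camera('side')[:,:,::-1];cv2.imwrite(f'pics/side10.png',im)
st()
im2=cv2.convertScaleAbs(im,alpha=1.3,beta=-20)
crop(im2,285,185,335,245,10,'pics/side10d.png')
```

```text
t 12.3 pos [0.5675 0.0992 0.1435] rot [-2.2208e+00 -2.2219e+00 -6.0000e-04] F [-0.1  0.2 -1.5] gap 0.0242
t 12.35 pos [0.5675 0.0995 0.1434] rot [-2.2200e+00 -2.2226e+00 -4.0000e-04] F [-0.5 -0.1 -1.3] gap 0.0245
```

View pics/side10d.png

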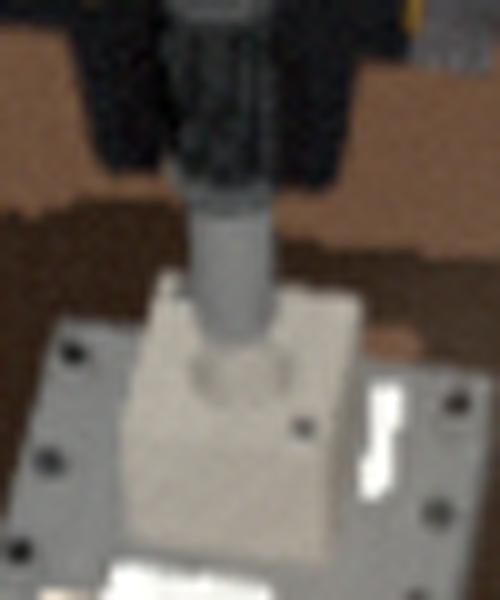

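Call:
play_rows(commands=[{"turn": [0, 0, 0], "delta_pos": [0, -0.0005, 0.004], "jaw": 0.2}, {"turn": [0, 0, 0], "delta_pos": [0, 0, 0.004], "jaw": 0.2}, {"turn": [0, 0, 0], "delta_pos": [0, 0, 0.003], "jaw": 0.2}, {"turn": [0, 0, 0], "delta_pos": [0, 0, 0.002], "jaw": 0.2}, {"turn": [0, 0, 0], "delta_pos": [0, 0, 0.001], "jaw": 0.2}])

```text
time_s: 12.77
eef_pos: [0.5668, 0.0986, 0.1288]
eef_rot: [-2.221, -2.221, 0.001]
ft_force: [-0.1, -0.6, -1.0]
finger_gap: 0.0244
```

Run:
```python
from h import *
st()
im=bot.read_camera('side')[:,:,::-1];cv2.imwrite(f'pics/side11.png',im)
st()
im2=cv2.convertScaleAbs(im,alpha=1.6,beta=-20)
crop(im2,285,185,335,245,10,'pics/side11d.png')
```

```text
t 12.77 pos [0.5668 0.0986 0.1288] rot [-2.2206e+00 -2.2214e+00  9.0000e-04] F [-0.1 -0.6 -1. ] gap 0.0244
t 12.82 pos [0.5668 0.0985 0.1288] rot [-2.2208e+00 -2.2212e+00  9.0000e-04] F [ 0.1 -0.  -1.8] gap 0.0243
```

View pics/side11d.png

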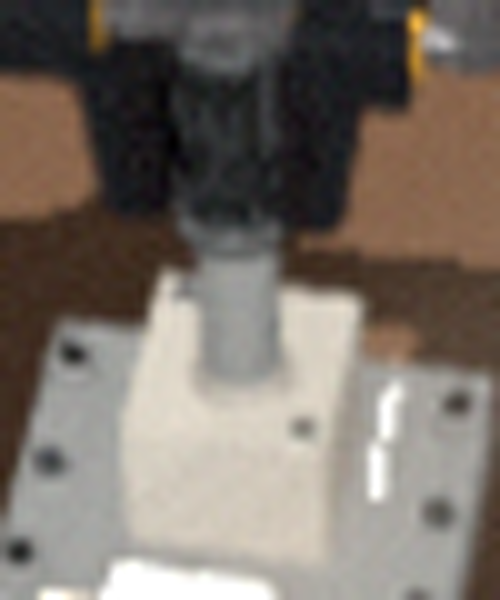

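Call:
play_rows(commands=[{"turn": [0, 0, 0], "delta_pos": [0.0006, 0, 0.001], "jaw": 0.2}, {"turn": [0, 0, 0], "delta_pos": [0, 0, 0.0015], "jaw": 0.2}, {"turn": [0, 0, 0], "delta_pos": [0, 0, 0.002], "jaw": 0.2}, {"turn": [0, 0, 0], "delta_pos": [0, 0, 0.002], "jaw": 0.2}])

```text
time_s: 13.15
eef_pos: [0.567, 0.0989, 0.1227]
eef_rot: [2.221, 2.221, 0.0]
ft_force: [-0.1, -0.4, -2.4]
finger_gap: 0.0244
```

Call:
play_rows(commands=[{"turn": [0, 0, 0], "delta_pos": [0, 0, 0.003], "jaw": 0.2}, {"turn": [0, 0, 0], "delta_pos": [0, 0, 0.005], "jaw": 0.2}, {"turn": [0, 0, 0], "delta_pos": [0, 0, 0.008], "jaw": 0.2}, {"turn": [0, 0, 0], "delta_pos": [0, 0, 0.008], "jaw": 0.2}, {"turn": [0, 0, 0], "delta_pos": [0, 0, 0.006], "jaw": 0.2}])

```text
time_s: 13.57
eef_pos: [0.5666, 0.099, 0.0915]
eef_rot: [-2.221, -2.221, 0.001]
ft_force: [-0.8, -0.2, -1.0]
finger_gap: 0.0245
```

Call:
play_rows(commands=[{"turn": [0, 0, 0], "delta_pos": [0, 0, 0.006], "jaw": 0.2}, {"turn": [0, 0, 0], "delta_pos": [0, 0, 0.004], "jaw": 0.2}, {"turn": [0, 0, 0], "delta_pos": [0, 0, 0.002], "jaw": 0.2}, {"turn": [0, 0, 0], "delta_pos": [0, 0, 0.001], "jaw": 0.2}, {"turn": [0, 0, 0], "delta_pos": [0, 0, 0], "jaw": 0.2}])

```text
time_s: 13.98
eef_pos: [0.567, 0.099, 0.0798]
eef_rot: [2.221, 2.221, 0.0]
ft_force: [0.2, 0.5, -0.6]
finger_gap: 0.0241
```

Call:
play_rows(commands=[{"turn": [0, 0, 0], "delta_pos": [0, 0, 0.001], "jaw": 0.2}, {"turn": [0, 0, 0], "delta_pos": [0, 0, 0.001], "jaw": 0.2}, {"turn": [0, 0, 0], "delta_pos": [0, 0, 0], "jaw": 0.2}])

```text
time_s: 14.23
eef_pos: [0.567, 0.099, 0.0779]
eef_rot: [2.221, 2.221, 0.0]
ft_force: [0.2, -0.1, -1.4]
finger_gap: 0.0246
```

Call:
play_rows(commands=[{"turn": [0, 0, 0], "delta_pos": [0, 0, 0], "jaw": 0.4}, {"turn": [0, 0, 0], "delta_pos": [0, 0, 0], "jaw": 0.6}, {"turn": [0, 0, 0], "delta_pos": [0, 0, 0], "jaw": 0.8}, {"turn": [0, 0, 0], "delta_pos": [0, 0, 0], "jaw": 0.8}, {"turn": [0, 0, 0], "delta_pos": [0, 0, 0], "jaw": 0.8}])

```text
time_s: 14.65
eef_pos: [0.567, 0.099, 0.078]
eef_rot: [2.221, 2.221, 0.0]
ft_force: [1.0, -0.2, 0.8]
finger_gap: 0.0556
```

Run:
```python
from h import *
im=bot.read_camera('side')[:,:,::-1];cv2.imwrite(f'pics/side12.png',im)
st()
im2=cv2.convertScaleAbs(im,alpha=1.4,beta=-10)
crop(im2,270,170,340,245,8,'pics/side12d.png')
```

```text
t 14.7 pos [0.567  0.099  0.0779] rot [2.2213e+00 2.2214e+00 2.0000e-04] F [ 0.8  0.  -0.8] gap 0.0597
```

View pics/side12d.png

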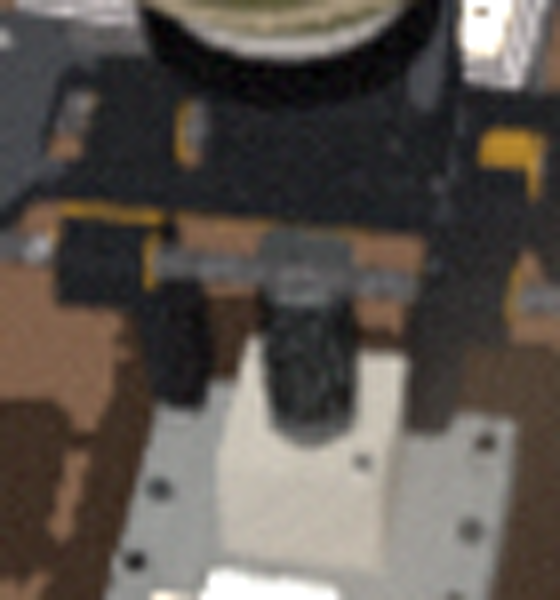

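Call:
play_rows(commands=[{"turn": [0, 0, 0], "delta_pos": [0, 0, -0.025], "jaw": 1}, {"turn": [0, 0, 0], "delta_pos": [0, 0, -0.04], "jaw": 1}, {"turn": [0, 0, 0], "delta_pos": [0, 0, -0.03], "jaw": 1}, {"turn": [0, 0, 0], "delta_pos": [0.025, 0.002, 0], "jaw": 1}, {"turn": [0, 0, 2.1], "delta_pos": [0.04, 0.002, 0], "jaw": 1}])

```text
time_s: 15.12
eef_pos: [0.5722, 0.1624, 0.1752]
eef_rot: [2.264, 2.173, 0.005]
ft_force: [1.0, 0.9, 0.1]
finger_gap: 0.0881
```

Call:
play_rows(commands=[{"turn": [0, 0, 0], "delta_pos": [0.04, 0, 0], "jaw": 1}, {"turn": [0, 0, 0], "delta_pos": [0.04, 0, 0.01], "jaw": 1}, {"turn": [0, 0, 0], "delta_pos": [0.029, 0, 0.03], "jaw": 1}, {"turn": [0, 0, 0], "delta_pos": [0, 0, 0.02], "jaw": 1}, {"turn": [0, 0, 0], "delta_pos": [0, 0, 0], "jaw": 1}])

```text
time_s: 15.53
eef_pos: [0.5727, 0.2739, 0.1085]
eef_rot: [-2.256, -2.181, 0.011]
ft_force: [-0.2, -0.9, -0.8]
finger_gap: 0.0883
```

Run:
```python
from h import *
import pickle
st()
p=bot.camera_params('wrist');im=bot.read_camera('wrist')[:,:,::-1]
pickle.dump(p,open('w13.pkl','wb'));cv2.imwrite('pics/w13.png',im)
im=bot.read_camera('side')[:,:,::-1];cv2.imwrite(f'pics/side13.png',im)
st()
crop(im,230,160,370,330,3.5,'pics/side13d.png')
```

```text
t 15.53 pos [0.5727 0.2739 0.1085] rot [-2.2563 -2.1807  0.0107] F [-0.2 -0.9 -0.8] gap 0.0883
t 15.63 pos [0.575  0.2725 0.1131] rot [-2.2617e+00 -2.1801e+00  1.2000e-03] F [0.2 0.5 0.9] gap 0.0881
```

View pics/side13d.png

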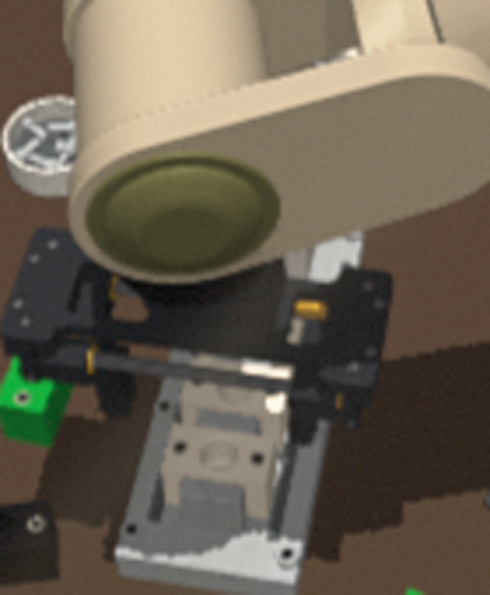

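View pics/w13.png

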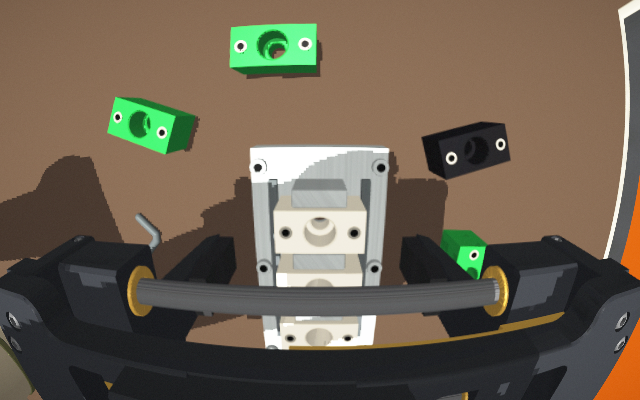

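Run:
```python
from h import *
import pickle
sd=bot.camera_params('side')
for q in [(50,395),(5,380)]: print(plane(sd,230+q[0]/3.5,160+q[1]/3.5,.04))
b=plane(sd,230+219/3.5,160+455/3.5,.065);print('bore',b)
w=pickle.load(open('w13.pkl','rb'));print(plane(w,320,231,.065,True),plane(w,285,233,.065,True),plane(w,354,233,.065,True))
```

```text
[0.68362009 0.23201914 0.04      ]
[0.71326943 0.22525114 0.04      ]
bore [0.5717884  0.27304595 0.065     ]
[0.5760712  0.26886125 0.065     ] [0.55285464 0.26811175 0.065     ] [0.59852919 0.26661461 0.065     ]
```

Clear. The block is centred between the fingers, so I'll descend to its ends.

Call:
play_rows(commands=[{"turn": [0, 0, 0], "delta_pos": [0, 0, 0.03], "jaw": 1}, {"turn": [0, 0, 0], "delta_pos": [0, 0, 0.025], "jaw": 1}, {"turn": [0, 0, 0], "delta_pos": [0, 0, 0.015], "jaw": 1}, {"turn": [0, 0, 0], "delta_pos": [0, 0, 0.006], "jaw": 1}, {"turn": [0, 0, 0], "delta_pos": [0, 0, 0], "jaw": 0.8}], grip_force=15)

```text
time_s: 16.05
eef_pos: [0.5755, 0.272, 0.0373]
eef_rot: [2.263, 2.179, 0.0]
ft_force: [-0.5, 0.3, 0.1]
finger_gap: 0.0833
```

Call:
play_rows(commands=[{"turn": [0, 0, 0], "delta_pos": [0, 0, 0], "jaw": 0.72}, {"turn": [0, 0, 0], "delta_pos": [0, 0, 0], "jaw": 0.7}, {"turn": [0, 0, 0], "delta_pos": [0, 0, 0], "jaw": 0.67}, {"turn": [0, 0, 0], "delta_pos": [0, 0, 0], "jaw": 0.6}, {"turn": [0, 0, 0], "delta_pos": [0, 0, 0], "jaw": 0.6}])

```text
time_s: 16.47
eef_pos: [0.5745, 0.273, 0.0382]
eef_rot: [-2.261, -2.18, 0.0]
ft_force: [-4.1, -0.4, 6.8]
finger_gap: 0.0598
```

Call:
play_rows(commands=[{"turn": [0, 0, 0], "delta_pos": [0, 0, 0], "jaw": 0.6}, {"turn": [0, 0, 0], "delta_pos": [0, 0, -0.006], "jaw": 0.6}, {"turn": [0, 0, 0], "delta_pos": [0, 0, -0.015], "jaw": 0.6}, {"turn": [0, 0, 0], "delta_pos": [0, 0, -0.025], "jaw": 0.6}, {"turn": [0, 0, 0], "delta_pos": [0, 0, -0.03], "jaw": 0.6}], grip_force=35)

```text
time_s: 16.88
eef_pos: [0.5744, 0.2727, 0.1131]
eef_rot: [-2.261, -2.18, 0.003]
ft_force: [1.2, 0.4, -1.0]
finger_gap: 0.0603
```

Run:
```python
from h import *
s=st(); print(s['joint_positions'].round(2))
im=bot.read_camera('side')[:,:,::-1];cv2.imwrite(f'pics/side14.png',im)
im=bot.read_camera('scene')[:,:,::-1];cv2.imwrite(f'pics/scene14.png',im)
sd=bot.camera_params('side')
for q in [(372,145),(425,151),(371,305),(402,280)]: print(plane(sd,*q,.01)[:2])
print(proj(sd,np.array([.45,.01,0])))
```

```text
t 16.88 pos [0.5744 0.2727 0.1131] rot [-2.261  -2.1795  0.0034] F [ 1.2  0.4 -1. ] gap 0.0603
[ 0.26  0.64  1.23 -0.    1.28  0.29]
[ 0.44264821 -0.23427355]
[ 0.29802709 -0.22824119]
[0.41382019 0.25535305]
[0.35178678 0.18729534]
[362.33153703 214.90141821]
```

View pics/side14.png

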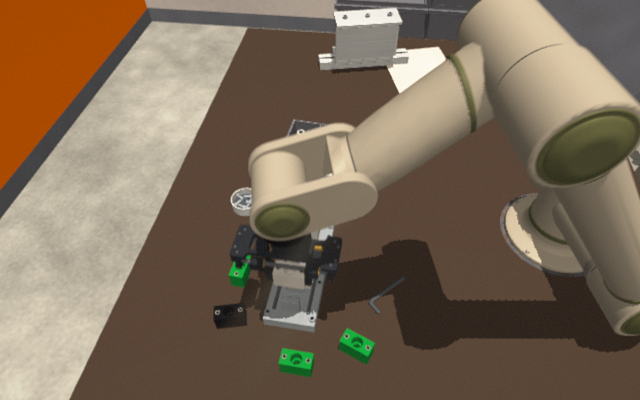

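View pics/scene14.png

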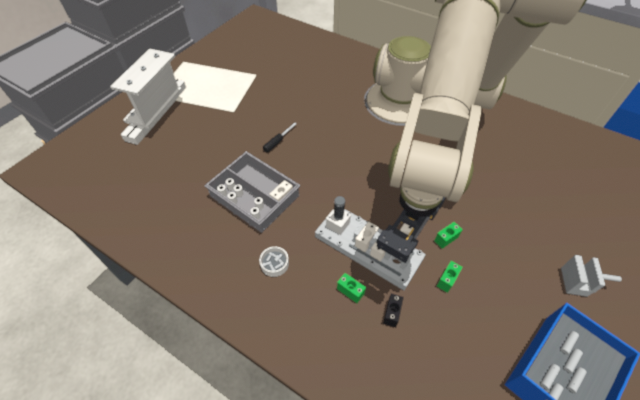

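Call:
play_rows(commands=[{"turn": [0, 0, 0], "delta_pos": [-0.015, -0.02, -0.006], "jaw": 0.6}, {"turn": [0, 0, 0], "delta_pos": [-0.027, -0.03, 0], "jaw": 0.6}, {"turn": [0, 0, 0], "delta_pos": [-0.027, -0.03, 0], "jaw": 0.6}, {"turn": [0, 0, 0], "delta_pos": [-0.036, -0.02, 0], "jaw": 0.6}, {"turn": [0, 0, 0], "delta_pos": [-0.04, -0.0108, 0], "jaw": 0.6}])

```text
time_s: 17.4
eef_pos: [0.456, 0.1318, 0.1188]
eef_rot: [-2.258, -2.183, 0.001]
ft_force: [0.8, -1.2, -1.3]
finger_gap: 0.0597
```

Call:
play_rows(commands=[{"turn": [0, 0, 0], "delta_pos": [-0.04, -0.002, 0], "jaw": 0.6}, {"turn": [0, 0, 0], "delta_pos": [-0.04, -0.002, 0.005], "jaw": 0.6}, {"turn": [0, 0, 0], "delta_pos": [-0.03, 0, 0.02], "jaw": 0.6}, {"turn": [0, 0, 0], "delta_pos": [-0.012, 0, 0.03], "jaw": 0.6}, {"turn": [0, 0, 0], "delta_pos": [0, 0, 0.02], "jaw": 0.6}])

```text
time_s: 17.82
eef_pos: [0.4503, 0.0077, 0.0426]
eef_rot: [2.265, 2.176, 0.0]
ft_force: [0.1, 0.2, -1.5]
finger_gap: 0.0595
```

Call:
play_rows(commands=[{"turn": [0, 0, 0], "delta_pos": [0, 0, 0.01], "jaw": 0.6}, {"turn": [0, 0, 0], "delta_pos": [0, 0, 0], "jaw": 0.6}])

```text
time_s: 17.98
eef_pos: [0.4495, 0.01, 0.0321]
eef_rot: [-2.261, -2.177, 0.003]
ft_force: [-0.1, 0.6, -1.0]
finger_gap: 0.0596
```

Run:
```python
from h import *
s=st()
for n in ('scene','side'):
    im=bot.read_camera(n)[:,:,::-1];cv2.imwrite(f'pics/{n}15.png',im)
s=st(); print(s['joint_positions'].round(2))
crop(cv2.imread('pics/side15.png'),250,100,430,340,2.4,'pics/side15c.png')
crop(cv2.imread('pics/scene15.png'),200,80,440,290,2.7,'pics/scene15c.png')
```

```text
t 17.98 pos [0.4495 0.01   0.0321] rot [-2.2605 -2.177   0.0032] F [-0.1  0.6 -1. ] gap 0.0596
t 18.08 pos [0.4506 0.0103 0.0341] rot [-2.2616e+00 -2.1804e+00  1.0000e-04] F [ 1.   0.2 -1. ] gap 0.0594
[-0.24  0.5   1.85 -0.    0.8  -0.2 ]
```

View pics/side15c.png

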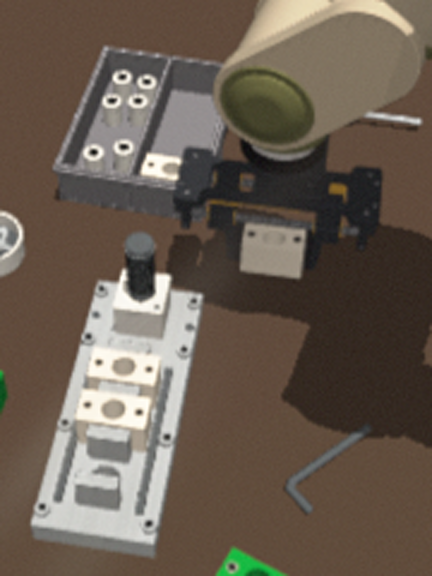

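View pics/scene15c.png

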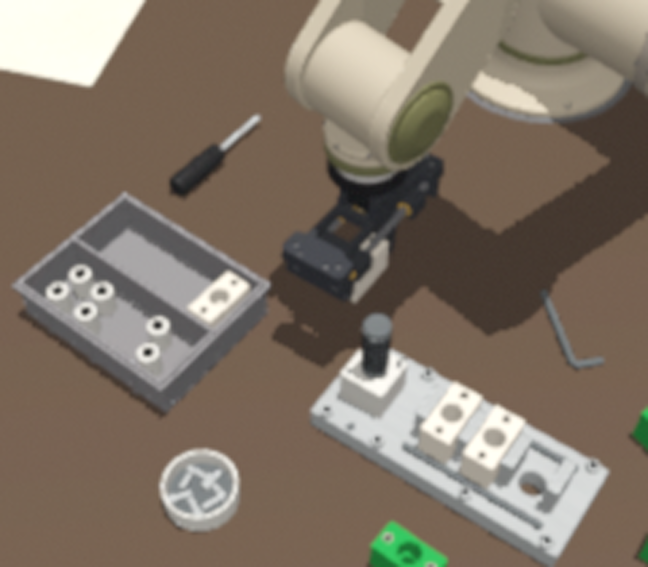

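Call:
play_rows(commands=[{"turn": [0, 0, 0], "delta_pos": [0, 0, 0.008], "jaw": 0.6}, {"turn": [0, 0, 0], "delta_pos": [0, 0, 0.006], "jaw": 0.6}, {"turn": [0, 0, 0], "delta_pos": [0, 0, 0.004], "jaw": 0.6}, {"turn": [0, 0, 0], "delta_pos": [0, 0, 0.001], "jaw": 0.6}, {"turn": [0, 0, 0], "delta_pos": [0, 0, 0.001], "jaw": 0.6}])

```text
time_s: 18.5
eef_pos: [0.4505, 0.0103, 0.0137]
eef_rot: [-2.261, -2.18, 0.0]
ft_force: [-0.5, 0.1, -1.6]
finger_gap: 0.0599
```

Call:
play_rows(commands=[{"turn": [0, 0, 0], "delta_pos": [0, 0, 0.001], "jaw": 0.6}, {"turn": [0, 0, 0], "delta_pos": [0, 0, 0], "jaw": 0.6}])

```text
time_s: 18.67
eef_pos: [0.4506, 0.0103, 0.0132]
eef_rot: [2.261, 2.18, 0.0]
ft_force: [-1.1, -0.1, 1.6]
finger_gap: 0.0597
```

Call:
play_rows(commands=[{"turn": [0, 0, 0], "delta_pos": [0, 0, 0], "jaw": 0.8}, {"turn": [0, 0, 0], "delta_pos": [0, 0, 0], "jaw": 1}, {"turn": [0, 0, 0], "delta_pos": [0, 0, 0], "jaw": 1}, {"turn": [0, 0, 0], "delta_pos": [0, 0, -0.01], "jaw": 1}, {"turn": [0, 0, 0], "delta_pos": [0, 0, -0.025], "jaw": 1}])

```text
time_s: 19.08
eef_pos: [0.4493, 0.0105, 0.0464]
eef_rot: [-2.259, -2.177, 0.004]
ft_force: [-0.2, -0.6, -0.4]
finger_gap: 0.0878
```

Call:
play_rows(commands=[{"turn": [0, 0, 5], "delta_pos": [0, 0, -0.035], "jaw": 1}, {"turn": [0, 0, 7], "delta_pos": [0, 0, -0.035], "jaw": 1}, {"turn": [0, 0, 7], "delta_pos": [0, 0, -0.01], "jaw": 1}, {"turn": [0, 0, 7], "delta_pos": [0, 0, 0], "jaw": 1}, {"turn": [0, 0, 7], "delta_pos": [0, 0, 0], "jaw": 1}])

```text
time_s: 19.5
eef_pos: [0.4508, 0.0102, 0.1289]
eef_rot: [2.791, 1.439, 0.003]
ft_force: [-0.3, 0.1, 0.0]
finger_gap: 0.0883
```

Call:
play_rows(commands=[{"turn": [0, 0, 7], "delta_pos": [0, 0, 0], "jaw": 1}, {"turn": [0, 0, 7], "delta_pos": [0, 0, 0], "jaw": 1}, {"turn": [0, 0, 7], "delta_pos": [0, 0, 0], "jaw": 1}, {"turn": [0, 0, 7], "delta_pos": [0, 0, 0], "jaw": 1}, {"turn": [0, 0, 7], "delta_pos": [0, 0, 0], "jaw": 1}])

```text
time_s: 19.92
eef_pos: [0.4504, 0.0103, 0.1279]
eef_rot: [-3.096, -0.533, 0.0]
ft_force: [-0.2, -0.5, 0.5]
finger_gap: 0.0881
```

Call:
play_rows(commands=[{"turn": [0, 0, 7], "delta_pos": [0, 0, 0], "jaw": 1}, {"turn": [0, 0, 7], "delta_pos": [0, 0, 0], "jaw": 1}, {"turn": [0, 0, 6], "delta_pos": [0, 0, 0], "jaw": 1}, {"turn": [0, 0, 2], "delta_pos": [0, 0, 0], "jaw": 1}, {"turn": [0, 0, 0], "delta_pos": [0, 0, 0], "jaw": 1}])

```text
time_s: 20.33
eef_pos: [0.4504, 0.0102, 0.1279]
eef_rot: [3.141, -0.06, -0.0]
ft_force: [0.2, 0.9, -0.0]
finger_gap: 0.0879
```

Run:
```python
from h import *
import pickle
s=st()
for n in ('scene','side'):
    im=bot.read_camera(n)[:,:,::-1];cv2.imwrite(f'pics/{n}16.png',im)
s=st(); print(s['joint_positions'].round(2))
p=bot.camera_params('wrist');im=bot.read_camera('wrist')[:,:,::-1]
pickle.dump(p,open('w16.pkl','wb'));cv2.imwrite('pics/w16.png',im)
from scipy.spatial.transform import Rotation as R
print(R.from_rotvec(s['eef_rot']).as_matrix().round(3))
```

```text
t 20.33 pos [0.4504 0.0102 0.1279] rot [ 3.141e+00 -5.960e-02 -1.000e-04] F [ 0.2  0.9 -0. ] gap 0.0879
t 20.43 pos [0.4505 0.0103 0.1279] rot [-3.1411  0.0551 -0.    ] F [-0.3  0.3  0. ] gap 0.0881
[-0.24  0.34  1.74  0.    1.07  1.36]
[[ 0.999 -0.035  0.   ]
 [-0.035 -0.999  0.   ]
 [ 0.    -0.    -1.   ]]
```

View pics/w16.png

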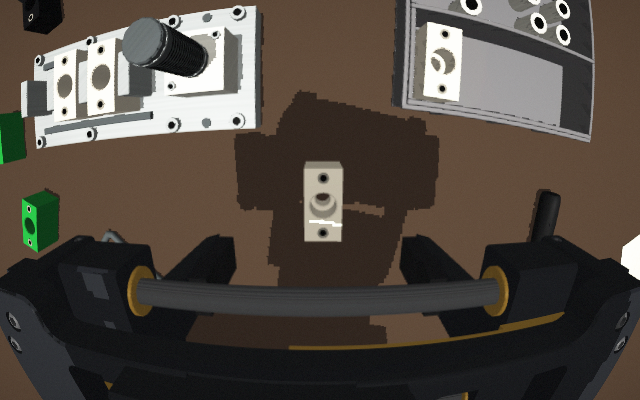

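View pics/side16.png

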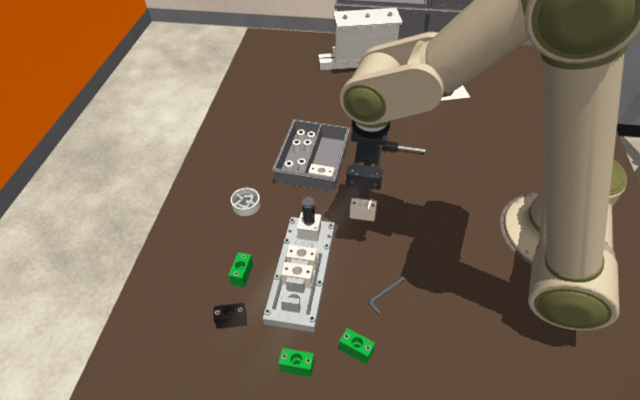

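Run:
```python
from h import *
import pickle
w=pickle.load(open('w16.pkl','rb'));P=lambda u,v,z=.04:plane(w,u,v,z,True)[:2].round(4)
print('screws',P(323,178),P(323,233)); print('bore',P(323,205))
print('old reject bore',P(443,62,.044), 'screws',P(443,36,.044),P(441.5,90,.044))
sd=bot.camera_params('side');sc=bot.camera_params('scene')
for n in('side','scene'):
    im=cv2.imread(f'pics/{n}16.png')
    if n=='side': crop(im,265,110,385,230,6,'pics/s16a.png')
    else: crop(im,195,130,345,240,5,'pics/s16b.png')
```

```text
screws [0.4747 0.0048] [0.4293 0.0062]
bore [0.453  0.0055]
old reject bore [ 0.5657 -0.0914] screws [ 0.5873 -0.0928] [ 0.5431 -0.0893]
```

View pics/s16a.png

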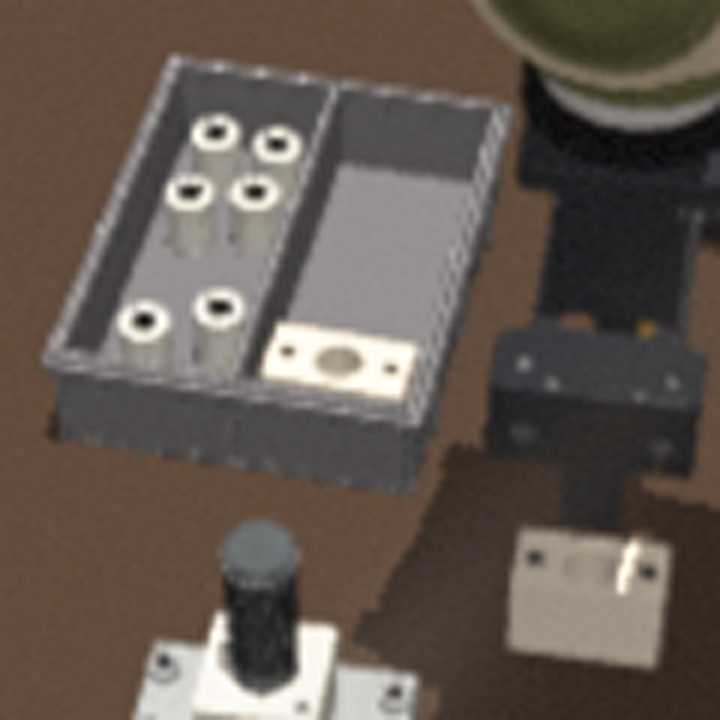

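View pics/s16b.png

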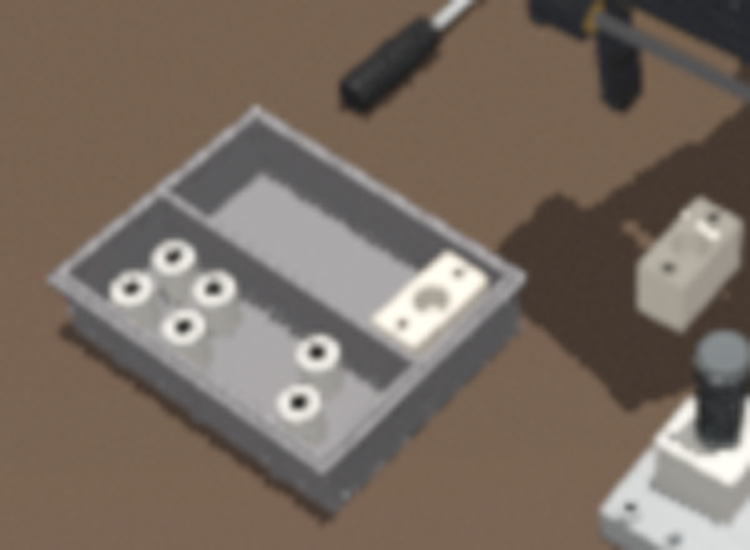

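Run:
```python
from h import *
sd=bot.camera_params('side');sc=bot.camera_params('scene')
A=lambda q,z:plane(sd,265+q[0]/6,110+q[1]/6,z)[:2].round(4)
B=lambda q,z:plane(sc,195+q[0]/5,130+q[1]/5,z)[:2].round(4)
print('block side',A((535,557),.04),A((648,572),.04),'scene',B((713,217),.04),B((669,268),.04))
print('old side',A((288,352),.044),A((391,369),.044),'scene',B((459,273),.044),B((402,324),.044))
print('rim side',[A(q,.052) for q in [(175,60),(510,104),(422,416),(46,360)]])
print('div side',[A(q,.052) for q in [(335,83),(245,388)]])
print('rim scene',[B(q,.052) for q in [(256,106),(50,279),(320,468),(526,275)]])
print('div scene',[B(q,.052) for q in [(165,187),(424,362)]])
```

```text
block side [0.4719 0.0085] [0.4271 0.0106] scene [0.4297 0.0106] [0.4747 0.0093]
old side [ 0.5851 -0.0885] [ 0.5408 -0.0841] scene [ 0.5435 -0.0847] [ 0.5889 -0.09  ]
rim side [array([ 0.664 , -0.2632]), array([ 0.5069, -0.2514]), array([ 0.524, -0.051]), array([ 0.6833, -0.0631])]
div side [array([ 0.5881, -0.2561]), array([ 0.5983, -0.0576])]
rim scene [array([ 0.5114, -0.2533]), array([ 0.6727, -0.2653]), array([ 0.6896, -0.0658]), array([ 0.5296, -0.049 ])]
div scene [array([ 0.5881, -0.2566]), array([ 0.6073, -0.0609])]
```

Call:
play_rows(commands=[{"turn": [0, 0, 0], "delta_pos": [0, 0, 0.035], "jaw": 1}, {"turn": [0, 0, 0], "delta_pos": [0, 0, 0.04], "jaw": 1}, {"turn": [0, 0, 0], "delta_pos": [0, 0, 0.025], "jaw": 0.9}, {"turn": [0, 0, 0], "delta_pos": [0, 0, 0.014], "jaw": 0.7}, {"turn": [0, 0, 0], "delta_pos": [0, 0, 0], "jaw": 0.55}], grip_force=15)

```text
time_s: 20.9
eef_pos: [0.4492, 0.0105, 0.0116]
eef_rot: [-3.14, 0.056, 0.008]
ft_force: [0.2, 0.5, -0.1]
finger_gap: 0.0703
```

Call:
play_rows(commands=[{"turn": [0, 0, 0], "delta_pos": [0, 0, 0], "jaw": 0.45}, {"turn": [0, 0, 0], "delta_pos": [0, 0, 0], "jaw": 0.38}, {"turn": [0, 0, 0], "delta_pos": [0, 0, 0], "jaw": 0.34}, {"turn": [0, 0, 0], "delta_pos": [0, 0, 0], "jaw": 0.3}, {"turn": [0, 0, 0], "delta_pos": [0, 0, 0], "jaw": 0.25}])

```text
time_s: 21.32
eef_pos: [0.4508, 0.0102, 0.0146]
eef_rot: [3.141, -0.057, 0.003]
ft_force: [-0.5, -1.3, 1.9]
finger_gap: 0.037
```

Call:
play_rows(commands=[{"turn": [0, 0, 0], "delta_pos": [0, 0, 0], "jaw": 0.25}, {"turn": [0, 0, 0], "delta_pos": [0, 0, 0], "jaw": 0.25}, {"turn": [0, 0, 0], "delta_pos": [0, 0, 0], "jaw": 0.25}, {"turn": [0, 0, 0], "delta_pos": [0, 0, 0], "jaw": 0.25}])

```text
time_s: 21.65
eef_pos: [0.4508, 0.01, 0.0144]
eef_rot: [3.141, -0.057, 0.002]
ft_force: [-0.8, -1.3, 6.7]
finger_gap: 0.0301
```

Call:
play_rows(commands=[{"turn": [0, 0, 0], "delta_pos": [0, 0, -0.015], "jaw": 0.25}, {"turn": [0, 0, 0], "delta_pos": [0, 0, -0.035], "jaw": 0.25}, {"turn": [0, 0, 0], "delta_pos": [0, 0, -0.035], "jaw": 0.25}, {"turn": [0, 0, 0], "delta_pos": [0.015, 0.02, 0], "jaw": 0.25}, {"turn": [0, 0, 0], "delta_pos": [0.021, 0.034, 0], "jaw": 0.25}], grip_force=35)

```text
time_s: 22.07
eef_pos: [0.4843, -0.0436, 0.1009]
eef_rot: [3.141, -0.052, 0.004]
ft_force: [0.6, 0.2, -2.0]
finger_gap: 0.0298
```

Call:
play_rows(commands=[{"turn": [0, 0, 0], "delta_pos": [0.021, 0.034, 0], "jaw": 0.25}, {"turn": [0, 0, 0], "delta_pos": [0.021, 0.034, 0], "jaw": 0.25}, {"turn": [0, 0, 0], "delta_pos": [0.02, 0.034, 0], "jaw": 0.25}, {"turn": [0, 0, 0], "delta_pos": [0.015, 0.0246, 0], "jaw": 0.25}, {"turn": [0, 0, 2.7], "delta_pos": [0, 0, 0], "jaw": 0.25}])

```text
time_s: 22.48
eef_pos: [0.5587, -0.1791, 0.0984]
eef_rot: [3.137, -0.137, 0.003]
ft_force: [-0.6, 0.3, -1.1]
finger_gap: 0.0295
```

Call:
play_rows(commands=[{"turn": [0, 0, 0], "delta_pos": [0, 0, 0.01], "jaw": 0.25}, {"turn": [0, 0, 0], "delta_pos": [0, 0, 0], "jaw": 0.25}])

```text
time_s: 22.65
eef_pos: [0.5556, -0.1736, 0.0867]
eef_rot: [-3.137, 0.13, 0.006]
ft_force: [-0.1, 0.8, -1.2]
finger_gap: 0.0298
```

Run:
```python
from h import *
import pickle
s=st()
for n in ('scene','side'):
    im=bot.read_camera(n)[:,:,::-1];cv2.imwrite(f'pics/{n}17.png',im)
s=st()
p=bot.camera_params('wrist');im=bot.read_camera('wrist')[:,:,::-1]
pickle.dump(p,open('w17.pkl','wb'));cv2.imwrite('pics/w17.png',im)
crop(cv2.imread('pics/side17.png'),265,90,385,210,5,'pics/s17a.png')
crop(cv2.imread('pics/scene17.png'),195,110,345,240,5,'pics/s17b.png')
```

```text
t 22.65 pos [ 0.5556 -0.1736  0.0867] rot [-3.1369  0.13    0.0056] F [-0.1  0.8 -1.2] gap 0.0298
t 22.75 pos [ 0.556  -0.1733  0.0881] rot [-3.1378  0.1286  0.0032] F [0.5 0.1 0.3] gap 0.0296
```

View pics/s17a.png

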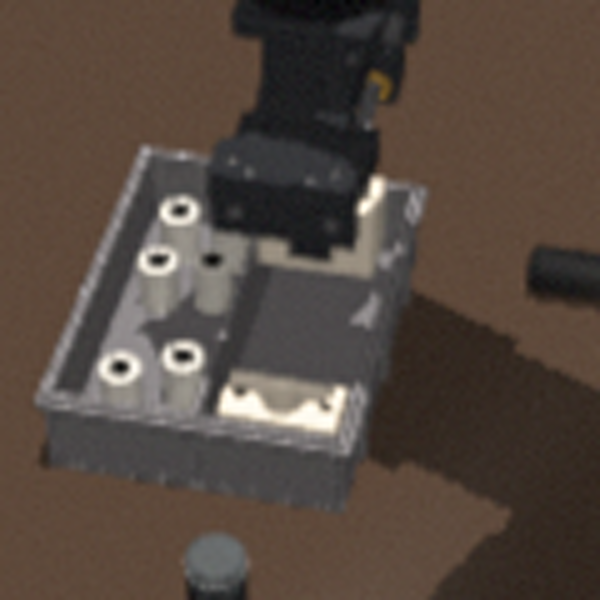

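View pics/s17b.png

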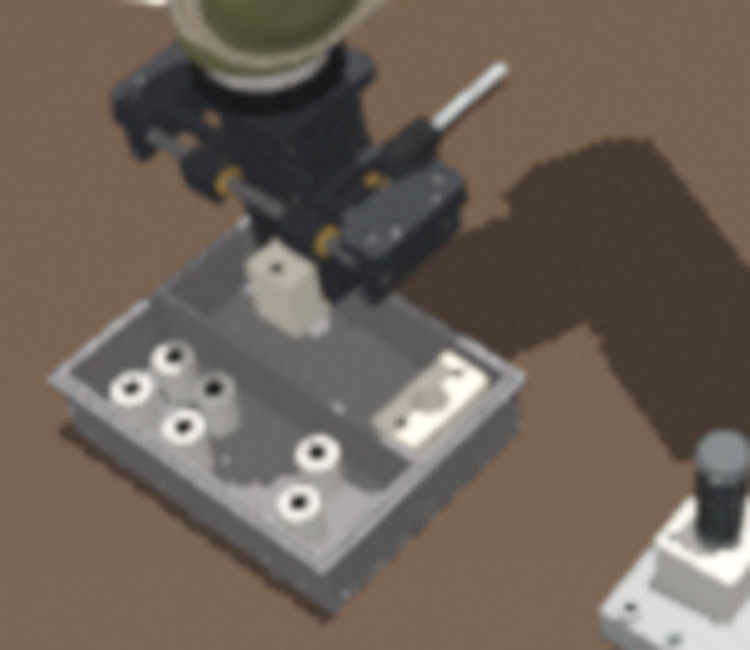

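View pics/w17.png

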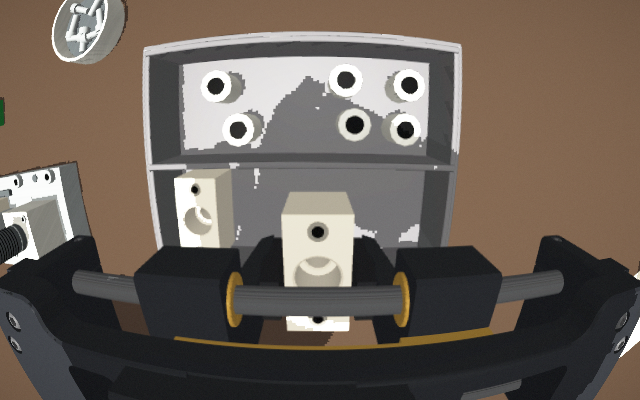

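Run:
```python
from h import *
sd=bot.camera_params('side');sc=bot.camera_params('scene')
A=lambda q,z:plane(sd,265+q[0]/5,90+q[1]/5,z)[:2].round(4)
B=lambda q,z:plane(sc,195+q[0]/5,110+q[1]/5,z)[:2].round(4)
z=.0737
a,b=A((258,264),z),A((381,281),z);print('near face side',a,b,(a+b)/2)
print('scene corner x+y+',B((295,337),z),'x+ screw',B((277,268),z+.04))
th=np.radians(4.75);ex=np.array([np.cos(th),-np.sin(th)]);ey=np.array([np.sin(th),np.cos(th)])
c=np.array([.557,-.1735]);c=np.array([.556,-.1733])
print('pred mid near',c+.015*ey,'pred corner',c+.03*ex+.015*ey,'screw',c+.0225*ex)
# rim lane edges at y of block: side image
L=np.array([.5591,-.1546]);print('lane xy',(c-L)@ex,(c-L)@ey)
# rim inner: side measured robot edge outer corners, divider
```

```text
near face side [ 0.5848 -0.1534] [ 0.5206 -0.1486] [ 0.5527 -0.151 ]
scene corner x+y+ [ 0.5895 -0.1582] x+ screw [ 0.5805 -0.1705]
pred mid near [ 0.55724212 -0.15835152] pred corner [ 0.58713909 -0.16083576] screw [ 0.57842272 -0.17516318]
lane xy -0.001540839577264829 -0.018892480339995993
```

Call:
play_rows(commands=[{"turn": [0, 0, 0], "delta_pos": [0.002, 0, 0.008], "jaw": 0.25}, {"turn": [0, 0, 0], "delta_pos": [0, 0, 0.012], "jaw": 0.25}, {"turn": [0, 0, 0], "delta_pos": [0, 0, 0.01], "jaw": 0.25}, {"turn": [0, 0, 0], "delta_pos": [0, 0, 0.006], "jaw": 0.25}, {"turn": [0, 0, 0], "delta_pos": [0, 0, 0], "jaw": 0.25}])

```text
time_s: 23.22
eef_pos: [0.5581, -0.174, 0.0513]
eef_rot: [-3.138, 0.131, 0.004]
ft_force: [-0.7, 0.2, -0.8]
finger_gap: 0.0296
```

Run:
```python
from h import *
s=st()
im=bot.read_camera('scene')[:,:,::-1];cv2.imwrite('pics/scene18.png',im);crop(im,195,130,345,240,5,'pics/s18b.png')
im=bot.read_camera('wrist')[:,:,::-1];cv2.imwrite('pics/w18.png',im)
```

```text
t 23.22 pos [ 0.5581 -0.174   0.0513] rot [-3.1376  0.1308  0.004 ] F [-0.7  0.2 -0.8] gap 0.0296
```

View pics/s18b.png

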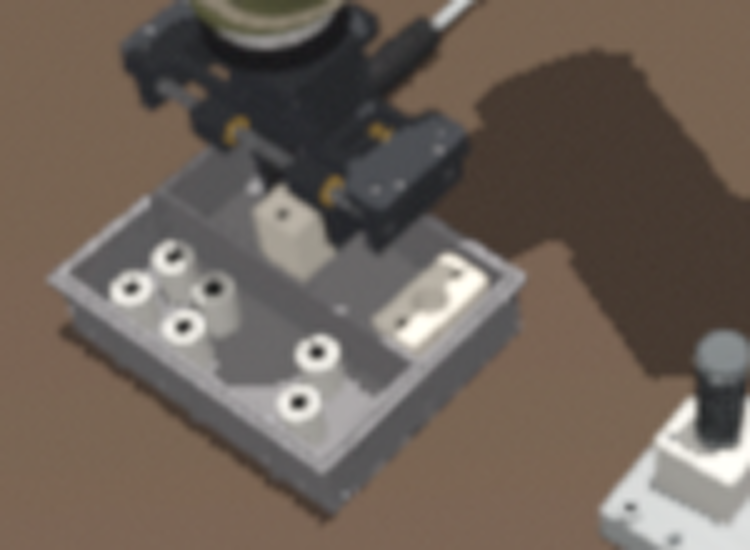

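View pics/w18.png

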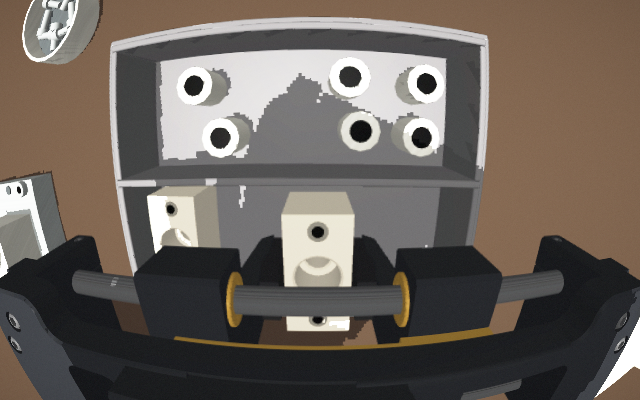

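Call:
play_rows(commands=[{"turn": [0, 0, 0], "delta_pos": [0, 0, 0.008], "jaw": 0.25}, {"turn": [0, 0, 0], "delta_pos": [0, 0, 0.01], "jaw": 0.25}, {"turn": [0, 0, 0], "delta_pos": [0, 0, 0.007], "jaw": 0.25}, {"turn": [0, 0, 0], "delta_pos": [0, 0, 0.004], "jaw": 0.25}, {"turn": [0, 0, 0], "delta_pos": [0, 0, 0.001], "jaw": 0.25}])

```text
time_s: 23.73
eef_pos: [0.5584, -0.1743, 0.0217]
eef_rot: [-3.138, 0.132, 0.003]
ft_force: [-0.3, -0.4, -1.4]
finger_gap: 0.0299
```

Call:
play_rows(commands=[{"turn": [0, 0, 0], "delta_pos": [0, 0, 0.001], "jaw": 0.25}, {"turn": [0, 0, 0], "delta_pos": [0, 0, 0.001], "jaw": 0.25}])

```text
time_s: 23.9
eef_pos: [0.5589, -0.1746, 0.0209]
eef_rot: [3.139, -0.132, 0.0]
ft_force: [-0.7, -0.2, -0.2]
finger_gap: 0.0296
```

Call:
play_rows(commands=[{"turn": [0, 0, 0], "delta_pos": [0, 0, 0.001], "jaw": 0.25}, {"turn": [0, 0, 0], "delta_pos": [0, 0, 0], "jaw": 0.25}])

```text
time_s: 24.07
eef_pos: [0.5588, -0.1746, 0.0199]
eef_rot: [3.139, -0.132, 0.0]
ft_force: [-0.8, -0.1, -1.1]
finger_gap: 0.0298
```

Call:
play_rows(commands=[{"turn": [0, 0, 0], "delta_pos": [0, 0, 0.001], "jaw": 0.25}, {"turn": [0, 0, 0], "delta_pos": [0, 0, 0.0005], "jaw": 0.25}])

```text
time_s: 24.23
eef_pos: [0.5588, -0.1746, 0.0185]
eef_rot: [3.139, -0.132, 0.0]
ft_force: [-1.5, -0.0, 7.5]
finger_gap: 0.0291
```

Call:
play_rows(commands=[{"turn": [0, 0, 0], "delta_pos": [0, 0, 0.0007], "jaw": 0.25}, {"turn": [0, 0, 0], "delta_pos": [0, 0, 0], "jaw": 0.25}])

```text
time_s: 24.4
eef_pos: [0.5588, -0.1746, 0.0185]
eef_rot: [3.139, -0.131, 0.001]
ft_force: [-2.8, 0.9, 6.4]
finger_gap: 0.0294
```

Down on the lane floor. I'll open part-way and rise straight up.

Call:
play_rows(commands=[{"turn": [0, 0, 0], "delta_pos": [0, 0, -0.0005], "jaw": 0.4}, {"turn": [0, 0, 0], "delta_pos": [0, 0, 0], "jaw": 0.55}, {"turn": [0, 0, 0], "delta_pos": [0, 0, 0], "jaw": 0.55}, {"turn": [0, 0, 0], "delta_pos": [0, 0, 0], "jaw": 0.55}, {"turn": [0, 0, 0], "delta_pos": [0, 0, -0.01], "jaw": 0.55}])

```text
time_s: 24.82
eef_pos: [0.5579, -0.1741, 0.0269]
eef_rot: [-3.137, 0.132, 0.005]
ft_force: [0.6, 0.0, -0.7]
finger_gap: 0.0484
```

Call:
play_rows(commands=[{"turn": [0, 0, 0], "delta_pos": [0, 0, -0.025], "jaw": 0.55}, {"turn": [0, 0, 0], "delta_pos": [0, 0, -0.04], "jaw": 0.55}, {"turn": [0, 0, 0], "delta_pos": [0, 0, -0.04], "jaw": 0.55}, {"turn": [0, 0, 0], "delta_pos": [-0.04, 0, -0.03], "jaw": 0.55}, {"turn": [0, 0, 0], "delta_pos": [-0.04, 0, -0.02], "jaw": 0.55}])

```text
time_s: 25.23
eef_pos: [0.489, -0.169, 0.1799]
eef_rot: [3.136, -0.13, 0.007]
ft_force: [-1.3, -1.6, 0.2]
finger_gap: 0.0485
```

Call:
play_rows(commands=[{"turn": [0, 0, 0], "delta_pos": [-0.04, 0, 0], "jaw": 0.55}, {"turn": [0, 0, 0], "delta_pos": [-0.03, 0, 0], "jaw": 0.55}, {"turn": [0, 0, 0], "delta_pos": [0, 0, 0], "jaw": 0.55}, {"turn": [0, 0, 0], "delta_pos": [0, 0, 0], "jaw": 0.55}])

```text
time_s: 25.57
eef_pos: [0.4181, -0.1628, 0.1779]
eef_rot: [3.138, -0.133, 0.002]
ft_force: [0.6, -0.2, 1.0]
finger_gap: 0.0486
```

Run:
```python
from h import *
s=st()
for n in ('scene','side','wrist'):
    im=bot.read_camera(n)[:,:,::-1];cv2.imwrite(f'pics/{n}19.png',im)
crop(cv2.imread('pics/side19.png'),225,100,385,340,2.5,'pics/s19a.png')
crop(cv2.imread('pics/scene19.png'),195,130,435,290,3.3,'pics/s19b.png')
```

```text
t 25.57 pos [ 0.4181 -0.1628  0.1779] rot [ 3.1379e+00 -1.3350e-01  2.3000e-03] F [ 0.6 -0.2  1. ] gap 0.0486
```

View pics/s19a.png

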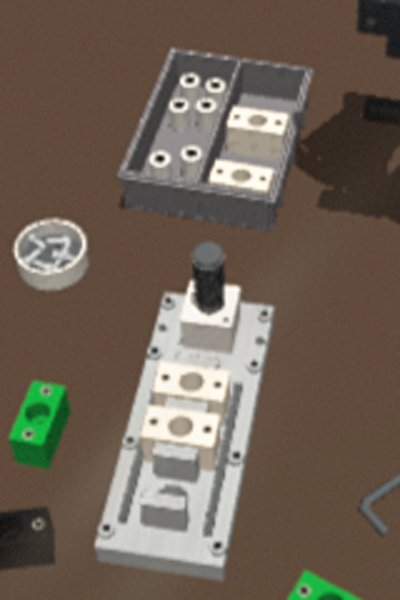

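View pics/s19b.png

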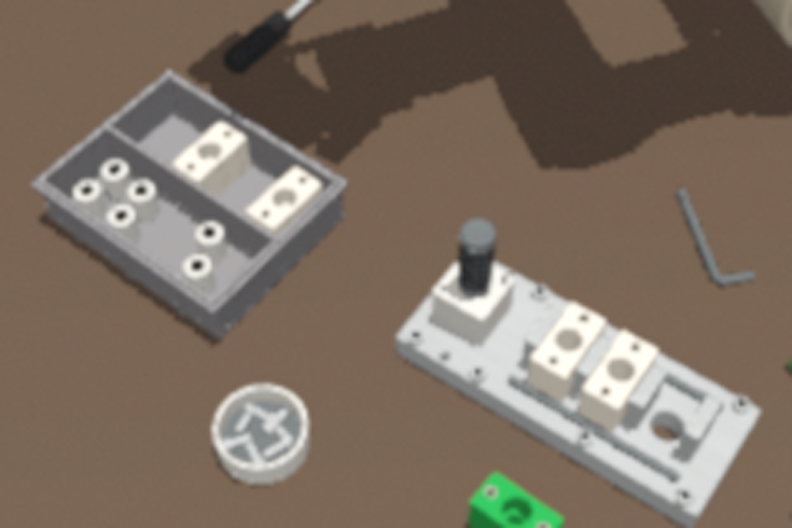

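View pics/wrist19.png

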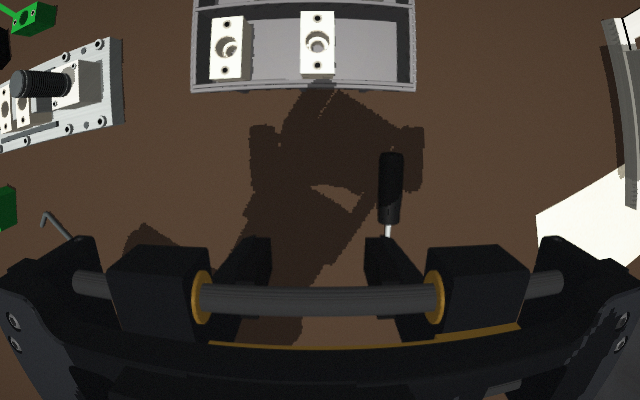

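Run:
```python
from h import *
sc=bot.camera_params('scene');B=lambda q,z:plane(sc,195+q[0]/3.3,130+q[1]/3.3,z)[:2].round(4)
print('new',B((227,134),.044),B((191,167),.044),'old',B((305,180),.044),B((266,213),.044),'gauge',B((477,233),.135))
print(bot.finish_job())
```

```text
new [ 0.5377 -0.1693] [ 0.5832 -0.1723] old [ 0.5424 -0.0834] [ 0.5879 -0.0901] gauge [0.5702 0.0975]
the job is handed in; nothing more can be done
None
```

The go gauge passed the blocks in nests 1 and 2. It stopped on the step in nest 3, about 18 mm above the block's underside, at about 16 N. The gauge is back home in its holder. The nest 3 block was stood on the bench to change grip, then lowered onto the floor of the reject lane, released, and the job handed in at about 26 s.

**Last checks:**
- **Pictures:** the reject stands upright and square across the lane beside the earlier one, about 20 mm from the lane's middle toward the far end. The two sound blocks are still in their nests and the other objects look undisturbed.
- **Gauge:** its top shows at the same pixel (within half a pixel) as at the start.
- **Arm:** it is clear of everything.

**Where measurements disagreed:**
- **Cameras:** they differed by up to about 5 mm in absolute position, with the wrist camera off by about 4–5 mm along one axis. I relied on the gripper's own readings and on relative views instead.
- **Reject angle:** the last scene-camera reading put the reject at about 4° and the earlier reject at about 8°. That is about 4.5° apart, roughly what pixel noise would give and within the 11° limit. The tool was at about 4.8° when it let go, matching the box.

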